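# Hang the bearing wheel on the wheel carousel's free peg

### The arm

A 6-joint arm with a two-finger parallel gripper is mounted at the origin on the work surface. World frame = base frame: x ahead of the robot, y to its left, z up, the work surface at z = 0. Lengths are in m, angles in rad, forces in N, time in s.
With the tool pointing down it reaches from about 0.375 to 0.9 m from the base axis. Payload 3.1 kg.
Tool frame: the origin (TCP) lies at the very end of the fingers, on their centre line; the grasp point (between the pads) lies 19 mm behind it; z points along the fingers, y is the direction in which the jaws open and shut (so a half turn about z gives the same grasp; the last joint's range is limited). The gripper opens to 85 mm and grips with 20 to 120 N. Pads are 22 mm wide; open, the fingers measure 114 mm over their backs; the gripper's body (76 mm by 85 mm) begins 54 mm behind the grasp point. The pads swing forward as they close: fully open they stand 13 mm farther back than shut.
Start: joints at [0.993, 0.527, 1.433, -0, 1.181, -0.178], TCP at [0.243, 0.576, 0.231] pointing down, gripper open.
Joint ranges: [-3.08, 3.08], [-0.75, 2.2], [0.22, 2.44], [-1.43, 4.57], [0, 2.65], [-2.85, 2.85]. Speed limits (rad/s): [2.79, 2.79, 3.14, 3.14, 3.14, 3.14].

### API

Orientations are given as a unit quaternion [w, x, y, z].
In Python, from workcell import manip gives the robot as it stands.
- The arm moves only by the tool drive_tool, never from a script. Its argument "moves" is text: rows parted by semicolons, each of 7 numbers parted by spaces: the shift along the tool's x, y, z in m, then the turn, a rotation vector about the tool's x, y, z in degrees, then the opening, from -1 (shut) to 1 (fully open), so that 0 is half open. In form: dx dy dz rx ry rz grip; .... A call has 1 to 8 rows; each row is the pose to reach, as a shift and turn from the pose commanded when the call began, along the tool's axes at that moment; what a row does not reach only later rows make up. A row lasts 1/8 s, in which the tool goes at most 62.5 mm and 10.7 degrees, less where a joint would pass 70% of its speed; a pose out of reach is approached as far as the arm can. A call with a gripper value outside its range is refused whole. The fingers move at their own pace and stop on an object; "squeeze" is the grip in N (left out, the last holds). Time passes only in rows, so rows that repeat a pose let the fingers close. It gives the time, the measured TCP pose, the force and the opening at its end, in the units of the state.
- manip.get_state(): the state, without advancing time (a new reading comes with each control period).
- manip.get_image(name): name is "side" or "top"; returns a dict with "pixels" (420x560x3 uint8, blue, green, red), "vertical_fov" (degrees; the focal length in pixels is half the picture's height over the tangent of half this angle, whatever the lens; pixels are square), "cx", "cy" (the principal point, pixels), "k1" (the pictures are not rectified: a ray, as slopes to the right and down, at radius r is drawn at 1 + k1 r^2 times it, then the intrinsics apply), "world_to_cam" (4x4, takes a point from world to camera coordinates). Camera axes: x right, y down, z forward; pixel columns grow to the right and rows downward; lengths in m; the calibration is good to about 2 mm. A picture is of the moment at which its call begins. There is no depth.
- manip.hand_in(): hands the job in, once; it reports no verdict.
The state is a dict: "clock": time; "joints": joint angles; "qvel": joint speeds; "joint_torque": joint torques, N m; "position": TCP position; "eef_rot": TCP orientation; "wrist_force": force on the tool from outside, world axes, zero at the start; "torque": the same for the moment, N m; "grip_width": opening from 0.0 (shut) to 1.0 (fully open).
Only numpy, scipy, OpenCV 4.12 (cv2) and the standard library are available. Lean on these libraries where they do the work, as an engineer would, in place of code of your own. Each camera call takes 0.05 s, during which the arm holds its last target.

### The job

Turn the wheel carousel until its one free peg stands at the yellow mark on the base, resting in its click-stop. Then take the wheel from the wooden V-rack and slide it onto that peg, gently but firmly home, so that the orange sprung keeper snaps up in front of it, and let it hang there. Never lean on the carousel with more than about 20 N, and leave the other things on the bench where they are.

Things in the scene. Friction and masses are not known exactly. Their poses are not given: they have to be found in the camera images.
- stand: Fixed grey base of the carousel: round foot 250 mm in diameter, up to 20 mm high, with a 104 mm diameter click-stop housing to 60 mm height. Origin: centre of its underside, on the carousel's vertical axis. Its -x axis points along the yellow mark, roughly towards the robot.
- mark (a point): Outer end of the yellow stripe painted on top of the foot, 122 mm from the axis along the stand's -x, 20 mm above the bench. The carousel has five click-stops, one for each peg over this mark; a free peg over the mark is in the loading place.
- carousel: Blue hub turning either way without end about the vertical axis. Five level steel pegs, 8 mm diameter, 72 degrees apart, centre line 150 mm above the bench, reach from the 68 mm diameter hub to 170 mm from the axis. Origin on the axis, 62 mm above the bench; its -x axis is the free peg, z up. At the start the free peg is one or two click-stops away from the mark, either way.
- hub_top (a point): Top of the hub, on the axis, 192 mm above the bench. About 4 N sideways on a peg 150 mm from the axis turns the carousel out of a click-stop; past half-way (36 degrees) it runs on by itself into the next and rests within about 5 degrees of it. It is light (1.2 kg in all) and little damped.
- peg_root (a point): Where the free peg leaves the hub, 33 mm from the axis. The other four pegs carry white wheels like the loose one (60 mm diameter, from 95 to 131 mm from the axis) that cannot come off; outside each wheel the peg can be pushed on: orange keeper and black taper to 148 mm from the axis (within 11.5 mm of the centre line), then bare rod to 170 mm.
- peg_tip (a point): Rounded outer end of the free peg, on its centre line, 170 mm from the axis. x points along the peg inwards to the hub, z up. The peg carries a black bush: from the hub a 30 mm diameter flange with a rubber buffer whose outer face is the stop, a 14 mm diameter sleeve 39.5 mm long, a taper to 9 mm diameter that ends 47 mm from the stop. x of the stop face: 57 to 106 mm here, different each time, NOT measured.
- wheel_centre (a point): Centre of the white grooved wheel with a pressed-in bearing that stands in the V-rack: 60 mm diameter, 30 mm wide, through bore 17 mm in diameter along its x axis, about 0.15 kg. Both faces are alike. It stands 62 mm above the bench, bore level, along the groove, within 45 mm of the rack's middle, and can be gripped across its diameter.
- wheel: The same wheel (origin at its centre). On the bush it must pass the orange keeper, a 5 mm wide sprung wedge on top of the sleeve, 4.5 mm proud: ramp from 45 to 33 mm outwards of the stop face, upright back at 31 mm. Pushing past takes 3 to 7 N; within 1 mm of the stop it snaps up in front of the wheel. The stop gives 1 mm per 10 N: feel for it. The bush holds on the peg to 60 N.
- rack: Fixed pine V-rack on a plywood board 190 x 85 x 12 mm. Origin: centre of the underside; x along the groove. The V block is 170 mm long and 47 mm wide, its two edges 43.5 mm high; the wheel's rim stands out 6.5 mm beyond it on each side.
- spare_a: Loose white wheel (no part of the job) lying flat on the bench, 60 mm diameter, 30 mm high. Origin: centre of its underside. Leave it.
- spare_b: A second loose white wheel lying flat, as spare_a. Leave it.
- marker: Black marker pen with a green end, lying, 170 mm long, 15 mm thick, along its x axis. Origin at bench level. Leave it.
- square: Blue triangular carpenter's square lying flat, about 180 x 100 mm, 22 mm high. Origin at bench level near the middle of its long edge. Leave it.
- glue: Yellow glue bottle, upright, 66 mm diameter, 190 mm high. Origin: centre of its underside. Leave it.
- tape: Yellow tape measure, 75 x 42 x 70 mm high. Origin: centre of its underside. Leave it.
- mallet: Wooden mallet lying, 285 mm long along its x axis, head 75 x 120 x 55 mm high. Origin at bench level. Leave it.
Things that resemble listed ones, but are neither listed nor needed, are in the scene too. Leave any pink or turquoise look-alike of the wheel alone.

How it is judged:
On the way:
1. the free peg stands at the yellow mark (its tip within 20 mm of it sideways) with the carousel at rest in its click-stop and no wheel on the peg yet (x of peg_tip in the frame of stand below -0.15 m and y of peg_tip in the frame of stand between -0.02 and 0.02 m and angular speed of carousel below 0.1 rad/s and distance between wheel_centre and peg_tip above 0.08 m), for 0.3 s.
At the end, for the whole second after the job is handed in: the wheel hangs at rest on the free peg's bush (bore within 4 mm of the peg line, centre 0 to 2.7 mm under it, 39 to 94 mm inwards of the tip), the orange keeper sprung up before it (within 0.8 mm); the free peg still at the yellow mark (tip within 20 mm sideways), the carousel at rest (x of peg_tip in the frame of stand below -0.15 m and y of peg_tip in the frame of stand between -0.02 and 0.02 m and x of wheel_centre in the frame of peg_tip between 0.039 and 0.094 m and y of wheel_centre in the frame of peg_tip between -0.004 and 0.004 m and z of wheel_centre in the frame of peg_tip between -0.0027 and 0 m and z of keeper_c0 in the frame of carousel above 0.0932 m and angle between the x axis of wheel_centre and the x axis of peg_tip, either way round below 0.2 rad and linear speed of wheel below 0.02 m/s and angular speed of carousel below 0.05 rad/s); the robot touches nothing.
It fails at once if the wheel is pressed on the carousel with more than 20 N (contact force between wheel and carousel above 20 N).
It fails at once if the robot pushes on the carousel with more than 20 N (contact force between the arm and carousel above 20 N).
It fails at once if the fingers push on the carousel with more than 20 N (contact force between the fingers and carousel above 20 N).
It fails at once if something else on the bench is moved by more than 30 mm (distance of any of spare_a, spare_b, marker, square, glue, tape, mallet from where it was at the start of the episode above 0.03 m).
It also fails if it takes over 72 s, if anything falls off the work surface, if the arm or the gripper's body presses on something with over 40 N, if the wrist force passes 120 N, or if a joint passes its speed limit or range.

## Working session

There is one attempt and no reset: what is moved stays moved. The work goes in short steps, Python scripts to look and compute and a tool call to move; the robot and the scene stay as the last step left them, time stands still between calls to the robot, and variables do not carry over. Pictures are saved under pics/ and viewed, and the job is handed in when it is done.

Besides the shell and the picture viewer there is one more tool, called after "Call:" as name(argument=value, ...) on one line, values as JSON. drive_tool: Moves the arm, as the interface text tells. Its arguments: {"type":"object","properties":{"moves":{"type":"string"},"squeeze":{"type":"number"}},"required":["moves"]}

```bash
ls; mkdir -p pics; cat > h.py <<'E'
import numpy as np, cv2
from workcell import manip
def grab(name,fn):
    im=manip.get_image(name); px=np.array(im['pixels']); cv2.imwrite(fn,px)
    np.savez('cal_'+name+'.npz',fov=im['vertical_fov'],cx=im['cx'],cy=im['cy'],k1=im['k1'],T=np.array(im['world_to_cam']))
    return px
def cal(name):
    c=np.load('cal_'+name+'.npz'); f=210/np.tan(np.radians(float(c['fov']))/2)
    return f,float(c['cx']),float(c['cy']),float(c['k1']),c['T']
def proj(name,P):
    f,cx,cy,k1,T=cal(name); P=np.atleast_2d(P); q=P@T[:3,:3].T+T[:3,3]; s=q[:,:2]/q[:,2:]
    r2=(s**2).sum(1,keepdims=True); s=s*(1+k1*r2); return s*f+[cx,cy]
def ray(name,u,v):
    f,cx,cy,k1,T=cal(name); d=np.array([(u-cx)/f,(v-cy)/f]); s=d.copy()
    for _ in range(30): s=d/(1+k1*(s@s))
    R=T[:3,:3]; return -R.T@T[:3,3], R.T@np.array([s[0],s[1],1])
def atz(name,u,v,z):
    o,d=ray(name,u,v); return o+d*(z-o[2])/d[2]
def tri(a,b):
    o1,d1=ray('side',*a); o2,d2=ray('top',*b)
    A=np.stack([d1,-d2],1); t=np.linalg.lstsq(A,o2-o1,rcond=None)[0]
    p,q=o1+t[0]*d1,o2+t[1]*d2; return (p+q)/2, np.linalg.norm(p-q)
E
python3 - <<'E'
from h import *
for n in('side','top'):
    grab(n,f'pics/{n}0.png'); c=cal(n); print(n,c[:4]); print(c[4].round(3).tolist())
s=manip.get_state(); print(s)
E
```

```text
pics
side (np.float64(538.0823125216275), 276.37412641252814, 216.51933796976974, -0.2125226912974242)
[[0.954, -0.3, -0.01, -0.509], [-0.211, -0.648, -0.732, 0.241], [0.213, 0.7, -0.681, 1.349], [0.0, 0.0, 0.0, 1.0]]
top (np.float64(430.61499276075267), 278.3338596880108, 204.15949286939087, -0.007408824723975296)
[[-0.015, -1.0, -0.018, 0.037], [-0.981, 0.018, -0.193, 0.551], [0.193, 0.015, -0.981, 1.283], [0.0, 0.0, 0.0, 1.0]]
{'clock': 0.1, 'joints': array([ 9.92521863e-01,  5.28444091e-01,  1.43377922e+00,  1.12203913e-05,
        1.18139952e+00, -1.78497533e-01]), 'qvel': array([-0.00154625, -0.0032115 , -0.00372452,  0.00027205, -0.00061492,
       -0.00076959]), 'joint_torque': array([-3.88647431e-04, -4.43305349e+01, -1.78586698e+01, -2.46913924e-04,
        3.81831836e-03, -4.79451199e-07]), 'position': array([0.24286685, 0.57517952, 0.23038631]), 'eef_rot': array([-3.79816429e-04,  1.98562008e-01,  9.80087801e-01, -9.41367313e-04]), 'wrist_force': array([-0.65236018, -0.66594111, -0.60908489]), 'torque': array([ 0.0115537 , -0.01457136, -0.03304383]), 'grip_width': 1.0014863601142237}
```

View pics/side0.png

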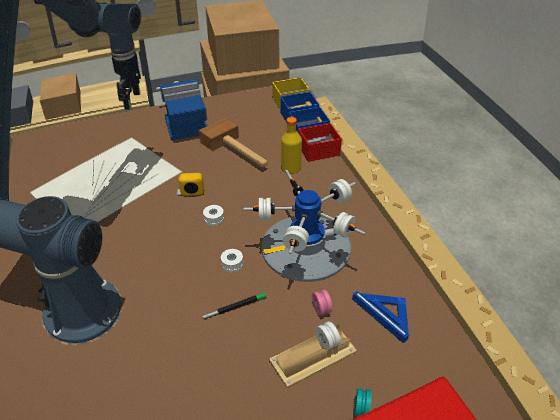

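View pics/top0.png

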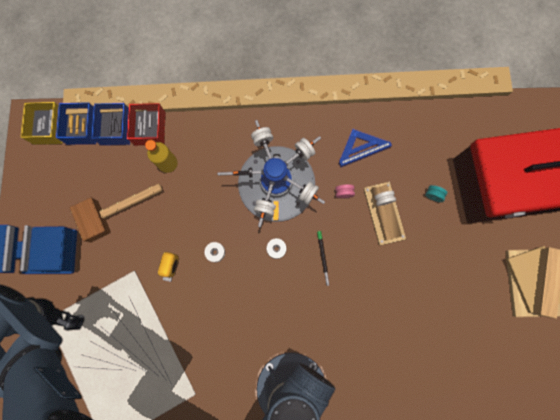

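```bash
python3 - <<'E'
import cv2,numpy as np
s=cv2.imread('pics/side0.png');t=cv2.imread('pics/top0.png')
def crop(im,x0,y0,w,h,k,fn): cv2.imwrite(fn,cv2.resize(im[y0:y0+h,x0:x0+w],None,fx=k,fy=k,interpolation=cv2.INTER_CUBIC))
crop(s,230,160,140,120,5,'pics/s_car.png'); crop(s,260,280,110,110,5,'pics/s_rack.png')
crop(t,205,110,130,120,5,'pics/t_car.png'); crop(t,325,165,130,85,6,'pics/t_rack.png')
E
```

```text
(no output)
```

View pics/s_car.png

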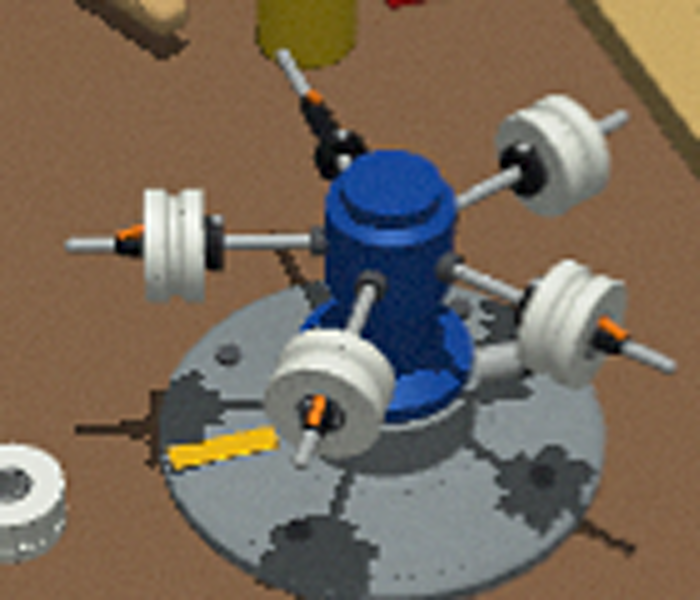

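View pics/t_car.png

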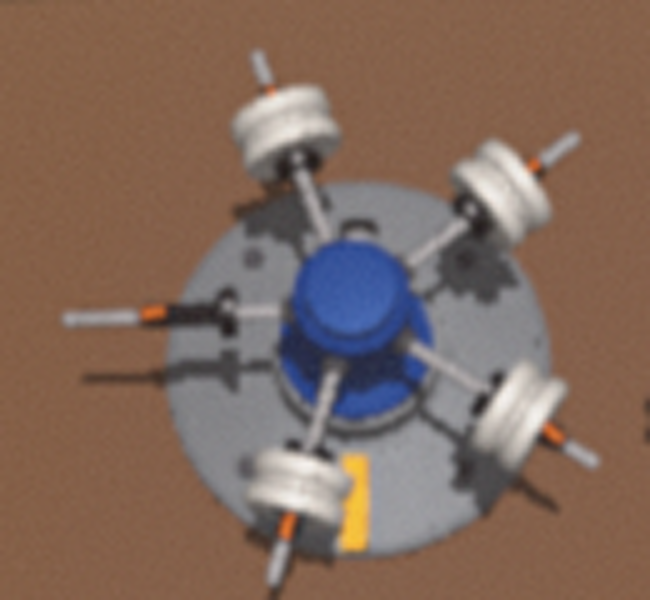

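View pics/s_rack.png

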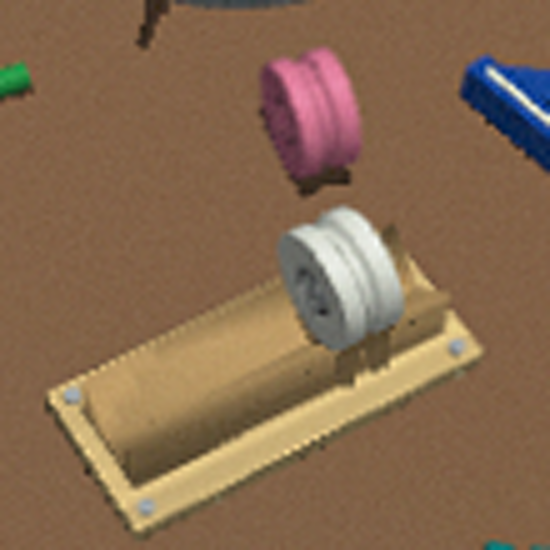

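View pics/t_rack.png

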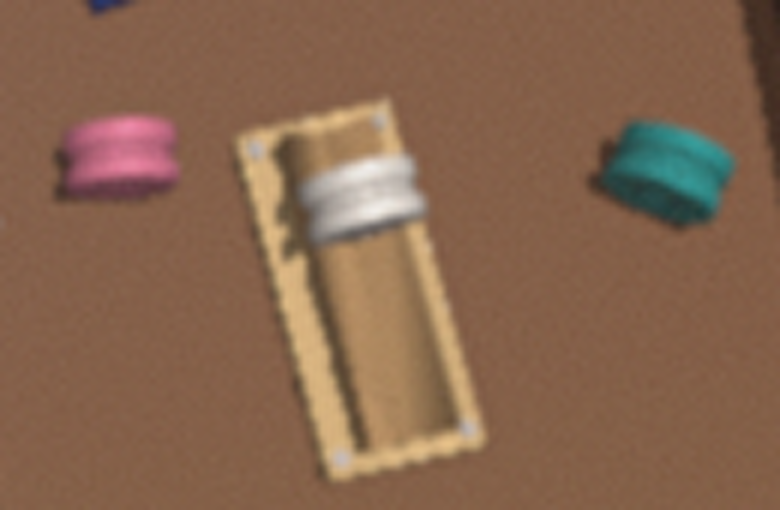

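```bash
python3 - <<'E'
from h import *
def S(x,y,x0=230,y0=160,k=5): return (x0+(x+.5)/k-.5,y0+(y+.5)/k-.5)
def T(x,y,x0=205,y0=110,k=5): return S(x,y,x0,y0,k)
tips=[((282,52),(67,320)),((625,115),(257,55)),((672,368),(578,137)),((303,462),(596,461)),((68,244),(273,583))]
P=[]
for a,b in tips:
    p,e=tri(S(*a),T(*b)); P.append(p); print(p.round(4),round(e*1e3,1))
P=np.array(P); print('tri mark',tri(S(169,458),T(356,550)), 'top z=.02',atz('top',*T(356,550),.02),atz('side',*S(169,458),.02))
# mark inner end
print('inner',atz('top',*T(356,456),.02),atz('side',*S(277,438),.02))
# plane-z .15 fits
from scipy.optimize import least_squares
m=np.array([atz('top',*T(*b),.15) for a,b in tips]); ms=np.array([atz('side',*S(*a),.15) for a,b in tips])
print(m.round(4).tolist(),ms.round(4).tolist())
def res(x,cams=('side','top')):
    r=[]
    ang=x[2]-np.arange(5)*2*np.pi/5
    Q=np.c_[x[0]+.17*np.cos(ang),x[1]+.17*np.sin(ang),np.full(5,x[3])]
    for n,i,F in(('side',0,S),('top',1,T)):
        r.append((proj(n,Q)-np.array([F(*t[i]) for t in tips])).ravel())
    return np.concatenate(r)
f=least_squares(res,[.6,0,1.57,.15]); print(f.x,np.degrees(f.x[2]),np.abs(f.fun).max()); print(f.fun.round(1))
print('hubtop',tri(S(390,185),T(350,272)))
c=f.x
print('mark ang',np.degrees(np.arctan2(*(atz('top',*T(356,550),.02)[:2]-c[:2])[::-1])))
# rack corners (top of board z=.012)
def R(x,y): return S(x,y,325,165,6)
def RS(x,y): return S(x,y,260,280,5)
cn=[(238,135),(388,100),(484,440),(330,478)]
C=np.array([atz('top',*R(*p),.012) for p in cn]);print(C.round(4).tolist(),C.mean(0), [np.linalg.norm(C[i]-C[(i+1)%4]).round(4) for i in range(4)])
# screws
for a,b in[((72,397),(342,458)),((146,507),(468,428)),((457,346),(380,120))]: print(tri(RS(*a),R(*b)))
d=(C[0]+C[1]-C[2]-C[3])[:2];print('rack ang',np.degrees(np.arctan2(d[1],d[0])))
E
```

```text
[0.6269 0.2019 0.1501] 0.1
[0.7892 0.0898 0.1501] 0.9
[ 0.7326 -0.1002  0.1502] 0.7
[ 0.5369 -0.104   0.1505] 0.2
[0.4697 0.0822 0.1502] 0.3
tri mark (array([0.50827951, 0.03741905, 0.02023772]), np.float64(0.0004067498922656459)) top z=.02 [0.50852255 0.0374062  0.02      ] [0.50812949 0.03762605 0.02      ]
inner [0.56920327 0.03658557 0.02      ] [0.56904021 0.03378649 0.02      ]
[[0.6269, 0.2019, 0.15], [0.7888, 0.0899, 0.15], [0.7331, -0.1003, 0.15], [0.5371, -0.1041, 0.15], [0.4696, 0.0822, 0.15]] [[0.627, 0.202, 0.15], [0.7898, 0.0901, 0.15], [0.7323, -0.1001, 0.15], [0.537, -0.1036, 0.15], [0.4698, 0.0825, 0.15]]
[0.63151943 0.03456313 1.59596657 0.14917686] 91.4421489884979 0.9609800513460414
[-0.2 -0.3  0.5 -0.1  0.9  0.1 -0.5  1.  -0.5  0.2 -0.8 -0.  -0.4 -0.8
 -0.  -0.5  0.5  0.7 -0.3  0.4]
hubtop (array([0.63609296, 0.03568178, 0.18696724]), np.float64(0.011043983687389493))
mark ang 178.67584738505957
[[0.6107, -0.2485, 0.012], [0.6285, -0.3299, 0.012], [0.4444, -0.3682, 0.012], [0.4259, -0.2867, 0.012]] [ 0.52737983 -0.30833107  0.012     ] [np.float64(0.0833), np.float64(0.188), np.float64(0.0836), np.float64(0.1887)]
(array([ 0.43578439, -0.29345496,  0.0123185 ]), np.float64(0.0008953704941928576))
(array([ 0.45012279, -0.35989972,  0.01327517]), np.float64(0.0012438235035120823))
(array([ 0.616347  , -0.32435986,  0.01365026]), np.float64(0.0015250410786902234))
rack ang 11.721513876302044
```

```bash
cat >> h.py <<'E'
from scipy.spatial.transform import Rotation as Ro
def rot(s=None):
    q=(s or manip.get_state())['eef_rot']; return Ro.from_quat([q[1],q[2],q[3],q[0]])
def rel(P,R=None,base=None):
    "row numbers to go from base (pos,Rot) to world P (and Rot R)"
    if base is None:
        s=manip.get_state(); base=(s['position'],rot(s))
    d=base[1].inv().apply(np.array(P)-base[0])
    rv=np.zeros(3) if R is None else np.degrees((base[1].inv()*R).as_rotvec())
    return d.round(4),rv.round(2)
def down(yaw_x):
    "tool pointing down with tool x at yaw_x deg"
    a=np.radians(yaw_x); x=np.array([np.cos(a),np.sin(a),0]); z=np.array([0,0,-1.]); return Ro.from_matrix(np.stack([x,np.cross(z,x),z],1))
E
python3 - <<'E'
from h import *
s=manip.get_state(); x=rot().as_matrix()[:,0]; print(np.degrees(np.arctan2(x[1],x[0])))
c=np.array([.6315,.0346])
print(rel([.488,.113,.21],down(157)),rel([.488,.113,.135],down(157)))
E
```

```text
157.09420326811392
(array([-0.4057, -0.3303,  0.0209]), array([-0.11, -0.02,  0.09])) (array([-0.4057, -0.3301,  0.0959]), array([-0.11, -0.02,  0.09]))
```

Call:
drive_tool(moves="-0.045 -0.037 0 0 0 0 -1; -0.09 -0.073 0 0 0 0 -1; -0.135 -0.11 0 0 0 0 -1; -0.18 -0.147 0.005 0 0 0 -1; -0.225 -0.183 0.01 0 0 0 -1; -0.27 -0.22 0.01 0 0 0 -1; -0.315 -0.257 0.015 0 0 0 -1; -0.36 -0.293 0.015 0 0 0 -1", squeeze=30)

```text
clock: 1.1
position: [0.461, 0.1639, 0.2158]
eef_rot: [-0.001, 0.199, 0.98, -0.0]
wrist_force: [0.0, -0.6, -0.2]
grip_width: 0.001
```

Call:
drive_tool(moves="-0.023 -0.019 0.005 0 0 0 -1; -0.046 -0.037 0.02 0 0 0 -1; -0.046 -0.037 0.05 0 0 0 -1; -0.046 -0.037 0.08 0 0 0 -1; -0.046 -0.037 0.08 0 0 0 -1")

```text
clock: 1.72
position: [0.4868, 0.1135, 0.1344]
eef_rot: [-0.003, 0.199, 0.98, -0.001]
wrist_force: [-0.3, 0.1, 0.3]
grip_width: -0.003
```

```bash
python3 - <<'E'
from h import *
a=grab('side','pics/s1.png');b=grab('top','pics/t1.png')
A=cv2.resize(a[140:290,180:380],None,fx=3,fy=3);B=cv2.resize(b[110:260,195:345],None,fx=3,fy=3)
cv2.imwrite('pics/v1.png',A);cv2.imwrite('pics/v1t.png',B)
s=manip.get_state();print(s['position'],s['wrist_force'],s['clock'],s['grip_width'])
E
```

```text
[0.48893087 0.11375866 0.13655193] [ 0.72968468 -0.07377014 -0.52798077] 1.825 -0.0008813057043484845
```

View pics/v1.png

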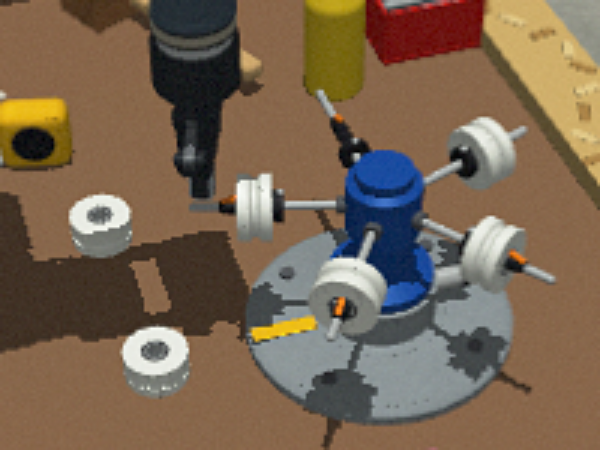

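View pics/v1t.png

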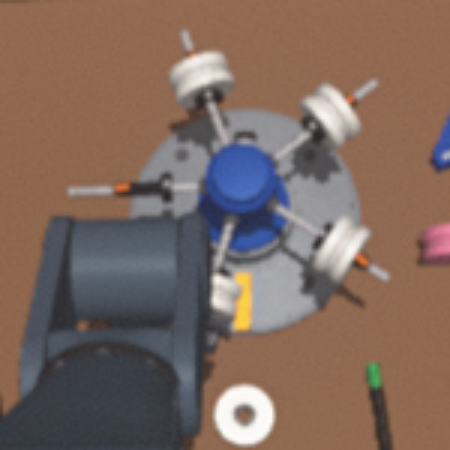

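```bash
cat > arc.py <<'E'
from h import *
import sys
# args: list of finger angles deg; r
c=np.array([.6315,.0346]); r=.160
s=manip.get_state(); base=(s['position'],rot(s))
for a in map(float,sys.argv[1:]):
    t=np.radians(a); P=[c[0]+r*np.cos(t),c[1]+r*np.sin(t),.135]
    d,rv=rel(P,down(a-(-0)),base); print(*d.round(3),*rv.round(1))
E
python3 arc.py 153 156 158 160 162 164 166 168
```

```text
-0.002 -0.006 0.002 -0.0 -0.0 4.1
-0.002 -0.014 0.002 -0.0 -0.0 1.1
-0.002 -0.02 0.002 -0.0 -0.0 -0.9
-0.002 -0.026 0.002 -0.0 -0.0 -2.9
-0.003 -0.031 0.002 -0.0 -0.0 -4.9
-0.003 -0.037 0.002 -0.0 -0.0 -6.9
-0.004 -0.042 0.002 -0.0 -0.0 -8.9
-0.005 -0.048 0.002 -0.0 -0.0 -10.9
```

Call:
drive_tool(moves="-0.002 -0.006 0.001 0 0 0 -1; -0.002 -0.014 0.001 0 0 0 -1; -0.002 -0.02 0.001 0 0 -1 -1; -0.002 -0.026 0.001 0 0 -3 -1; -0.003 -0.031 0.001 0 0 -5 -1; -0.003 -0.037 0.001 0 0 -7 -1; -0.004 -0.042 0.001 0 0 -9 -1; -0.005 -0.048 0.001 0 0 -11 -1")

```text
clock: 2.82
position: [0.4749, 0.0673, 0.1358]
eef_rot: [0.001, 0.103, 0.995, 0.0]
wrist_force: [-0.1, 1.4, 0.6]
grip_width: 0.002
```

```bash
python3 arc.py 170 172 174.5 177 179.5 182 184.5 187
```

```text
-0.0 -0.005 0.001 0.0 0.1 -1.8
-0.0 -0.011 0.001 0.0 0.1 -3.8
-0.001 -0.018 0.001 0.0 0.1 -6.3
-0.002 -0.024 0.001 0.0 0.1 -8.8
-0.003 -0.031 0.001 0.0 0.1 -11.3
-0.005 -0.038 0.001 0.0 0.1 -13.8
-0.006 -0.045 0.001 0.0 0.1 -16.3
-0.008 -0.052 0.001 0.0 0.1 -18.8
```

Call:
drive_tool(moves="0 -0.005 0 0 0 -2 -1; 0 -0.011 0 0 0 -4 -1; -0.001 -0.018 0 0 0 -6 -1; -0.002 -0.024 0 0 0 -9 -1; -0.003 -0.031 0 0 0 -11 -1; -0.005 -0.038 0 0 0 -14 -1; -0.006 -0.045 0 0 0 -16 -1; -0.008 -0.052 0 0 0 -19 -1")

```text
clock: 3.82
position: [0.4721, 0.0151, 0.1357]
eef_rot: [0.001, -0.063, 0.998, 0.0]
wrist_force: [1.5, 2.6, -0.7]
grip_width: -0.001
```

```bash
python3 arc.py 189.5 192 194.5 197 199.5 202 204.5 207;  python3 - <<'E'
from h import *
a=grab('side','pics/s2.png')
A=cv2.resize(a[140:290,180:380],None,fx=3,fy=3);cv2.imwrite('pics/v2.png',A)
E
```

```text
-0.001 -0.007 0.001 0.0 0.1 -2.3
-0.001 -0.014 0.001 0.0 0.1 -4.8
-0.002 -0.021 0.001 0.0 0.1 -7.3
-0.003 -0.028 0.001 0.0 0.1 -9.8
-0.004 -0.035 0.001 0.0 0.1 -12.3
-0.006 -0.042 0.001 0.0 0.1 -14.8
-0.008 -0.048 0.001 0.0 0.1 -17.3
-0.01 -0.055 0.001 0.0 0.1 -19.8
```

View pics/v2.png

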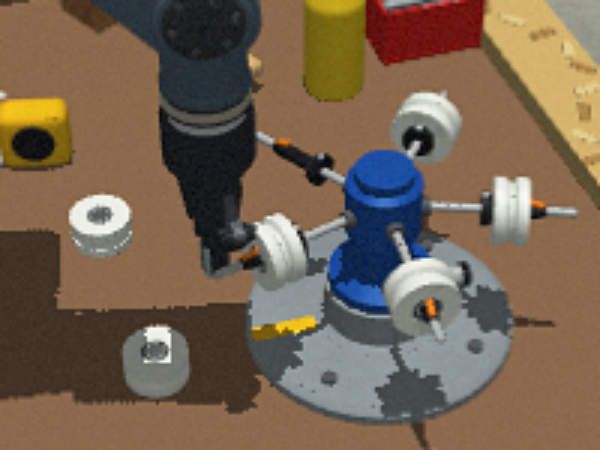

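Call:
drive_tool(moves="-0.001 -0.007 0 0 0 -2 -1; -0.001 -0.014 0 0 0 -5 -1; -0.002 -0.021 0 0 0 -7 -1; -0.003 -0.028 0 0 0 -10 -1; -0.004 -0.035 0 0 0 -12 -1; -0.006 -0.042 0 0 0 -15 -1; -0.008 -0.048 0 0 0 -17 -1; -0.01 -0.055 0 0 0 -20 -1")

```text
clock: 4.88
position: [0.4876, -0.0377, 0.1354]
eef_rot: [-0.001, -0.235, 0.972, 0.001]
wrist_force: [0.8, 2.7, -0.2]
grip_width: -0.002
```

```bash
python3 arc.py 209 211 213 215 217 ;  python3 - <<'E'
from h import *
a=grab('side','pics/s3.png')
A=cv2.resize(a[140:290,180:380],None,fx=3,fy=3);cv2.imwrite('pics/v3.png',A)
E
```

```text
-0.001 -0.006 0.0 0.1 -0.0 -1.8
-0.001 -0.012 0.0 0.1 -0.0 -3.8
-0.002 -0.018 0.0 0.1 -0.0 -5.8
-0.002 -0.023 0.0 0.1 -0.0 -7.8
-0.003 -0.029 0.0 0.1 -0.0 -9.8
```

View pics/v3.png

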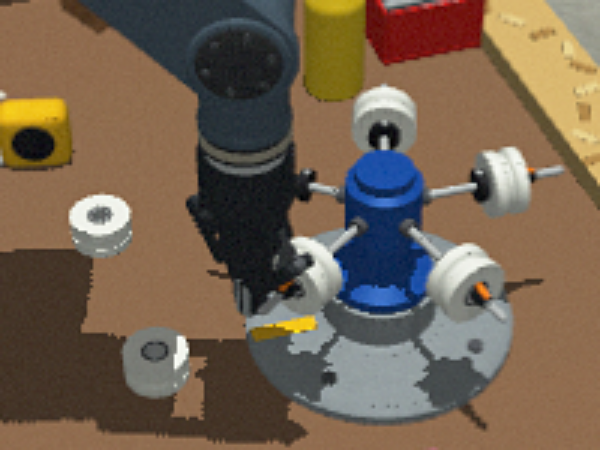

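Call:
drive_tool(moves="-0.001 -0.004 0 0 0 -1 -1; -0.001 -0.008 0 0 0 -2 -1; -0.001 -0.012 0 0 0 -4 -1; -0.001 -0.015 0 0 0 -5 -1; -0.002 -0.018 0 0 0 -6 -1; -0.002 -0.018 0 0 0 -6 -1")

```text
clock: 5.68
position: [0.4988, -0.0537, 0.1354]
eef_rot: [0.0, -0.285, 0.959, -0.0]
wrist_force: [-1.1, 0.7, -0.9]
grip_width: 0.004
```

```bash
python3 arc.py 213 215 217 219 221;  python3 - <<'E'
from h import *
a=grab('side','pics/s4.png')
A=cv2.resize(a[140:290,180:380],None,fx=3,fy=3);cv2.imwrite('pics/v4.png',A)
E
```

```text
0.001 0.002 0.0 -0.0 0.0 0.1
0.0 -0.004 0.0 -0.0 0.0 -1.9
0.0 -0.009 0.0 -0.0 0.0 -3.9
-0.0 -0.015 0.0 -0.0 0.0 -5.9
-0.001 -0.02 0.0 -0.0 0.0 -7.9
```

View pics/v4.png

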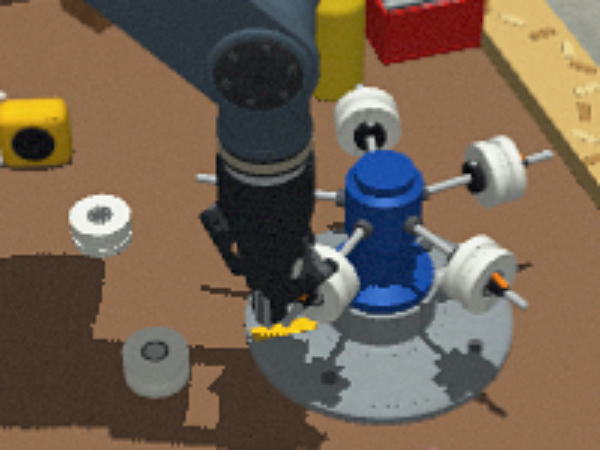

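Call:
drive_tool(moves="0 0 0 0 0 0 -1; 0 0 0 0 0 0 -1; 0 0 0 0 0 0 -1; 0 0 0 0 0 0 -1")

```text
clock: 6.22
position: [0.4985, -0.0534, 0.1353]
eef_rot: [0.0, -0.285, 0.959, -0.0]
wrist_force: [0.8, 0.7, -0.1]
grip_width: -0.002
```

```bash
python3 - <<'E'
from h import *
a=grab('side','pics/s5.png')
A=cv2.resize(a[140:290,180:380],None,fx=3,fy=3);cv2.imwrite('pics/v5.png',A)
E
```

```text
(no output)
```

View pics/v5.png

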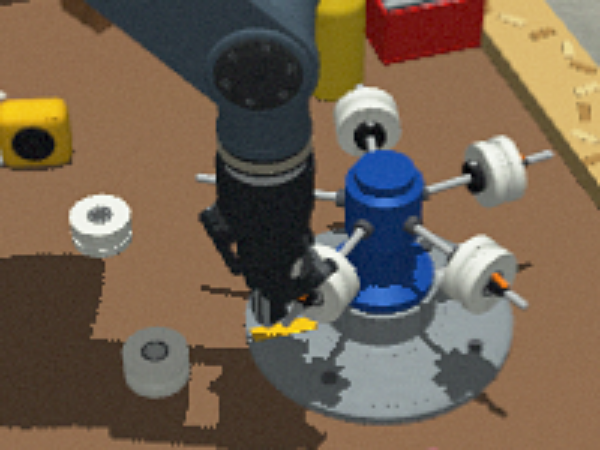

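Call:
drive_tool(moves="0 -0.003 0 0 0 -1 -1; 0 -0.006 0 0 0 -2 -1; 0 -0.009 0 0 0 -3 -1; 0 -0.009 0 0 0 -3 -1; 0 -0.009 0 0 0 -3 -1; 0 -0.009 0 0 0 -3 -1")

```text
clock: 7.02
position: [0.5033, -0.0609, 0.1353]
eef_rot: [-0.0, -0.31, 0.951, 0.0]
wrist_force: [0.4, 0.4, -0.1]
grip_width: -0.001
```

```bash
python3 - <<'E'
from h import *
a=grab('side','pics/s6.png')
A=cv2.resize(a[140:290,180:380],None,fx=3,fy=3);cv2.imwrite('pics/v6.png',A)
E
```

```text
(no output)
```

View pics/v6.png

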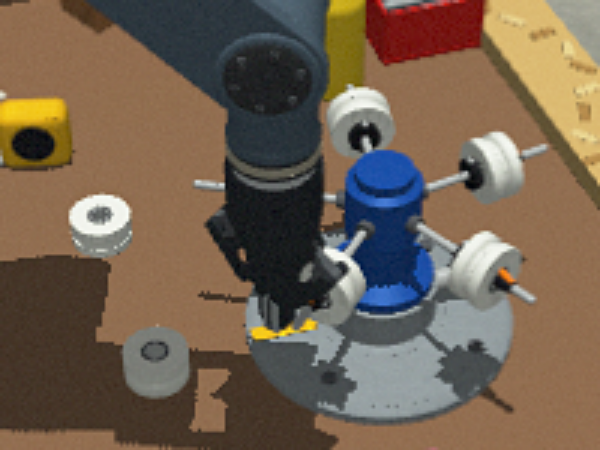

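Call:
drive_tool(moves="0 -0.004 0 0 0 -1 -1; 0 -0.008 0 0 0 -3 -1; 0 -0.012 0 0 0 -4 -1; 0 -0.012 0 0 0 -4 -1; 0 -0.012 0 0 0 -4 -1; 0 -0.012 0 0 0 -4 -1; 0 -0.012 0 0 0 -4 -1")

```text
clock: 7.95
position: [0.5104, -0.0706, 0.1353]
eef_rot: [-0.0, -0.343, 0.939, 0.0]
wrist_force: [0.0, -0.2, -0.5]
grip_width: 0.0
```

```bash
python3 - <<'E'
from h import *
a=grab('side','pics/s7.png')
A=cv2.resize(a[140:290,180:380],None,fx=3,fy=3);cv2.imwrite('pics/v7.png',A)
E
```

```text
(no output)
```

View pics/v7.png

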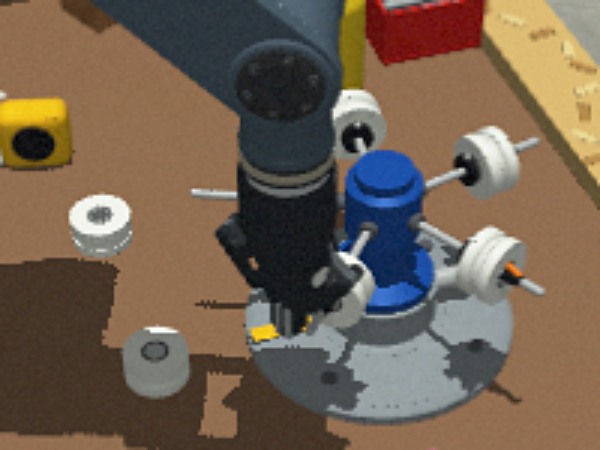

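```bash
python3 - <<'E'
from h import *
for u,v in((192,193),(541,292)):
    p=atz('side',180+u/3,140+v/3,.15); d=p[:2]-[.6315,.0346]; print(p,np.hypot(*d),np.degrees(np.arctan2(d[1],d[0]))%360)
s=manip.get_state()['position'];d=s[:2]-[.6315,.0346];print(np.degrees(np.arctan2(d[1],d[0]))%360)
E
python3 arc.py 224 226 228 230 232
```

```text
[0.47596431 0.0972777  0.15      ] 0.16768972766415685 158.05157324294606
[ 0.71767312 -0.11051765  0.15      ] 0.16877481774022146 300.7025019492613
220.9951865091572
-0.001 -0.008 0.0 0.0 -0.0 -3.9
-0.001 -0.014 0.0 0.0 -0.0 -5.9
-0.002 -0.02 0.0 0.0 -0.0 -7.9
-0.003 -0.025 0.0 0.0 -0.0 -9.9
-0.004 -0.03 0.0 0.0 -0.0 -11.9
```

Call:
drive_tool(moves="0 0 0 0 0 0 -1; 0 0 0 0 0 0 -1; 0 0 0 0 0 0 -1; 0 0 0 0 0 0 -1; 0 0 0 0 0 0 -1; 0 0 0 0 0 0 -1")

```text
clock: 8.75
position: [0.5104, -0.0707, 0.1353]
eef_rot: [-0.0, -0.343, 0.939, 0.0]
wrist_force: [0.0, -0.8, -0.6]
grip_width: -0.001
```

```bash
python3 - <<'E'
from h import *
b=cv2.imread('pics/s7.png')
a=grab('side','pics/s8.png'); t=grab('top','pics/t8.png')
print(np.abs(a.astype(int)-b)[140:290,180:380].max(2).__gt__(60).sum())
A=cv2.resize(a[140:290,180:380],None,fx=3,fy=3);cv2.imwrite('pics/v8.png',A)
cv2.imwrite('pics/v8t.png',cv2.resize(t[110:260,195:345],None,fx=4,fy=4))
E
```

```text
7
```

View pics/v8.png

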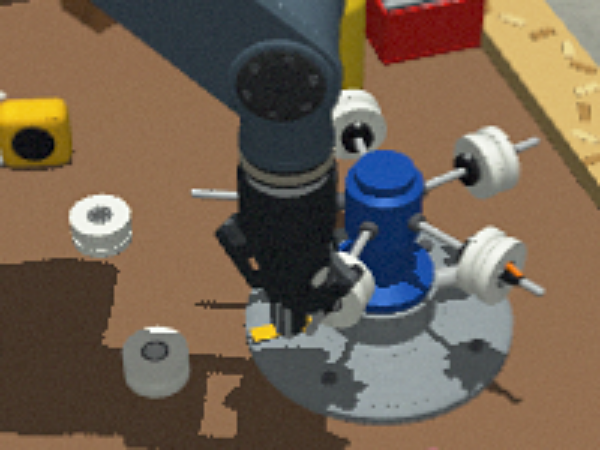

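View pics/v8t.png

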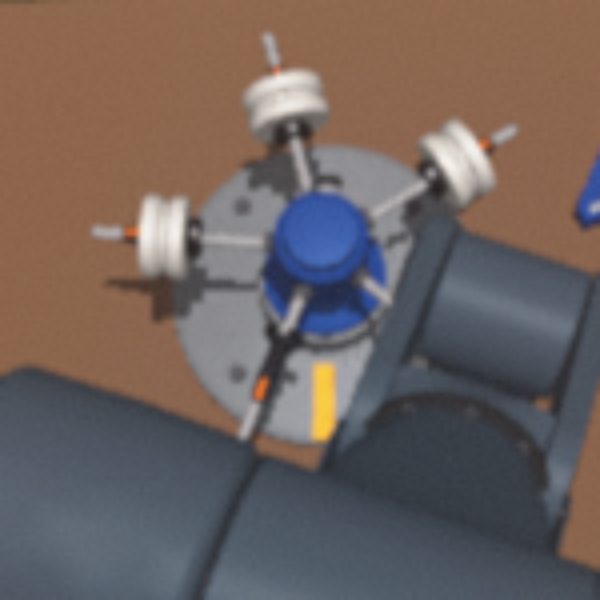

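Call:
drive_tool(moves="0 0.008 0 0 0 0 -1; 0 0.015 0 0 0 0 -1; 0 0.02 0 0 0 0 -1; 0 0.02 0 0 0 0 -1; 0 0.02 0 0 0 0 -1; 0 0.02 0 0 0 0 -1; 0 0.02 0 0 0 0 -1")

```text
clock: 9.72
position: [0.4977, -0.0555, 0.1353]
eef_rot: [0.0, -0.343, 0.939, -0.0]
wrist_force: [0.3, 0.3, 0.7]
grip_width: 0.004
```

```bash
python3 - <<'E'
from h import *
a=grab('side','pics/s9.png')
A=cv2.resize(a[140:290,180:380],None,fx=4,fy=4);cv2.imwrite('pics/v9.png',A)
f=atz('top',205+71.7,110+73.6,.02);print(f)
E
```

```text
[0.62558497 0.03292878 0.02      ]
```

View pics/v9.png

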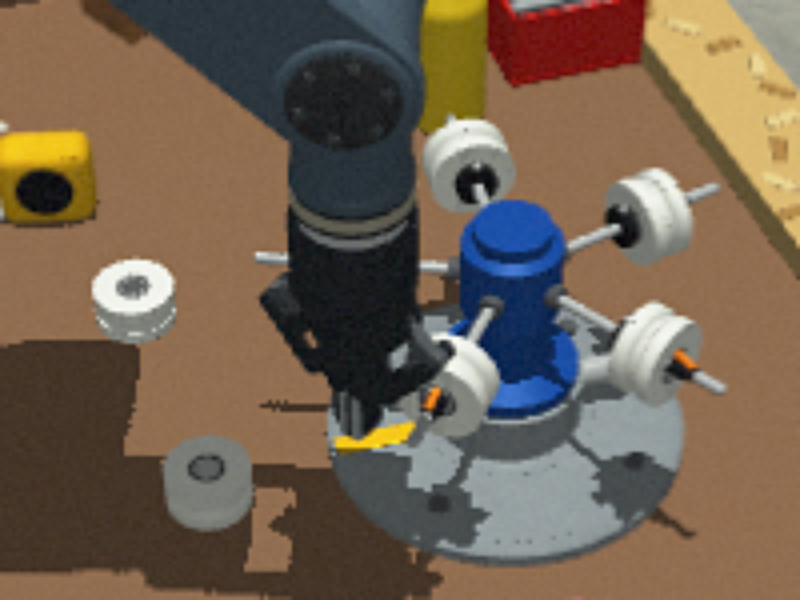

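```bash
python3 - <<'E'
from h import *
for u,v in((93,232),(267,36),(515,129)):
    p=atz('top',195+(u+.5)/4-.5,110+(v+.5)/4-.5,.15); d=p[:2]-[.6315,.0346]; print(p,np.hypot(*d),np.degrees(np.arctan2(d[1],d[0]))%360)
for u,v in((256,258),(715,188),(722,388)):
    p=atz('side',180+(u+.5)/4-.5,140+(v+.5)/4-.5,.15); d=p[:2]-[.6315,.0346]; print('s',p,np.hypot(*d),np.degrees(np.arctan2(d[1],d[0]))%360)
# foot centre: fit circle at z=.02 for both views overlay
img=cv2.imread('pics/top0.png'); sd=cv2.imread('pics/side0.png')
k=5
for n,im,x0,y0 in(('top',img,205,110),('side',sd,230,160)):
    A=cv2.resize(im[y0:y0+120,x0:x0+140],None,fx=k,fy=k,interpolation=cv2.INTER_CUBIC)
    a=np.radians(np.arange(0,360,10))
    for r,z in((.125,.02),(.17,.15),(.034,.187)):
        for q in proj(n,np.c_[.6315+r*np.cos(a),.0346+r*np.sin(a),0*a+z]): cv2.circle(A,tuple(int(t) for t in ((q-[x0,y0]+.5)*k-.5).round()),2,(0,255,0),-1)
    cv2.imwrite(f'pics/ov_{n}.png',A)
E
```

```text
[0.64502224 0.20249914 0.15      ] 0.16844278183976988 85.39545743238165
[0.7946979  0.07372036 0.15      ] 0.1678212072168244 13.480083752180345
[ 0.71776949 -0.10915973  0.15      ] 0.16765823935447854 300.9677588496835
s [0.47523525 0.09838602 0.15      ] 0.16878189571761318 157.7951088787123
s [0.79267117 0.07089285 0.15      ] 0.1652068937815297 12.690310912569085
s [ 0.71818615 -0.10808322  0.15      ] 0.16695205890372794 301.28046609569225
```

View pics/ov_top.png

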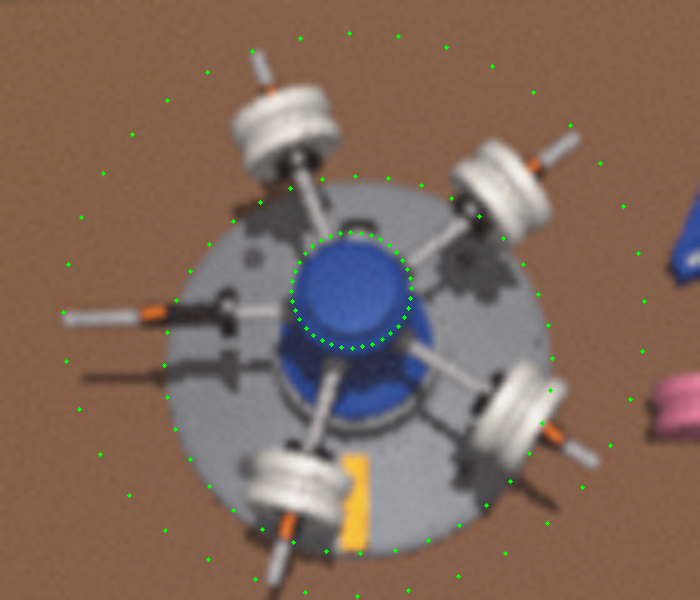

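View pics/ov_side.png

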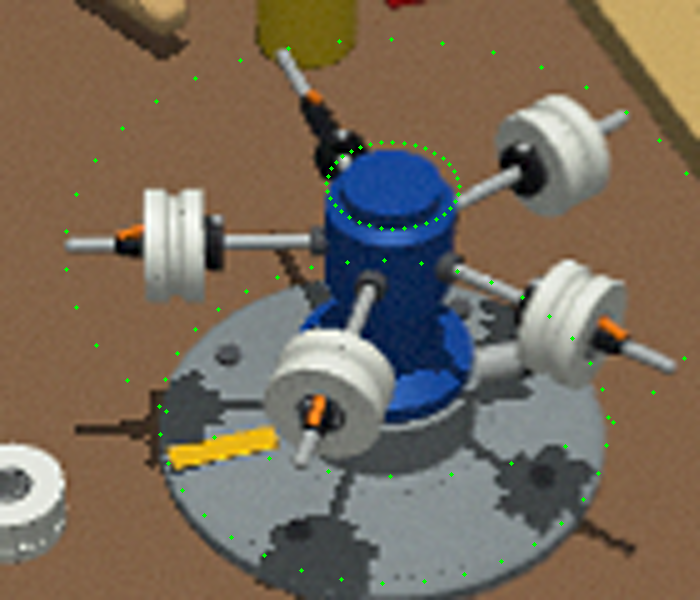

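```bash
python3 - <<'E'
from h import *
for n,u,v in(('v2',577,212),('v3',563,168),('v4',550,155),('v4',525,303),('v6',546,148),('v6',534,297),('v7',538,141),('v7',541,292)):
    p=atz('side',180+(u+.5)/3-.5,140+(v+.5)/3-.5,.15); d=p[:2]-[.6315,.0346]; print(n,p.round(3),np.hypot(*d).round(4),np.degrees(np.arctan2(d[1],d[0])).round(1)%360)
E
```

```text
v2 [ 0.787 -0.029  0.15 ] 0.1684 337.8
v3 [0.8   0.029 0.15 ] 0.1689 357.9
v4 [0.797 0.049 0.15 ] 0.1657 4.9
v4 [ 0.7   -0.117  0.15 ] 0.166 294.2
v6 [0.797 0.059 0.15 ] 0.1674 8.3
v6 [ 0.709 -0.113  0.15 ] 0.1667 297.9
v7 [0.794 0.07  0.15 ] 0.1666 12.3
v7 [ 0.717 -0.109  0.15 ] 0.1675 300.8
```

```bash
python3 arc.py 216 219 222 224 226 228 230 232
```

```text
-0.001 -0.006 0.0 -0.0 0.0 4.1
-0.0 -0.014 0.0 -0.0 0.0 1.1
-0.0 -0.023 0.0 -0.0 0.0 -1.9
-0.001 -0.028 0.0 -0.0 0.0 -3.9
-0.001 -0.034 0.0 -0.0 0.0 -5.9
-0.002 -0.039 0.0 -0.0 0.0 -7.9
-0.003 -0.045 0.0 -0.0 0.0 -9.9
-0.004 -0.05 0.0 -0.0 0.0 -11.9
```

Call:
drive_tool(moves="-0.001 -0.006 0 0 0 0 -1; 0 -0.014 0 0 0 0 -1; 0 -0.023 0 0 0 -2 -1; -0.001 -0.028 0 0 0 -4 -1; -0.001 -0.032 0 0 0 -5 -1; -0.002 -0.036 0 0 0 -7 -1; -0.002 -0.036 0 0 0 -7 -1; -0.002 -0.036 0 0 0 -7 -1")

```text
clock: 10.78
position: [0.5224, -0.0816, 0.1353]
eef_rot: [0.0, -0.399, 0.917, -0.0]
wrist_force: [0.5, 0.4, 0.3]
grip_width: 0.005
```

```bash
python3 - <<'E'
from h import *
a=grab('side','pics/s10.png')
A=cv2.resize(a[140:290,180:380],None,fx=4,fy=4);cv2.imwrite('pics/v10.png',A)
E
python3 arc.py 228 230 232 234 236 238
```

```text
0.0 -0.003 0.0 -0.0 0.0 -0.9
0.0 -0.009 0.0 -0.0 0.0 -2.9
-0.0 -0.015 0.0 -0.0 0.0 -4.9
-0.001 -0.02 0.0 -0.0 0.0 -6.9
-0.001 -0.026 0.0 -0.0 0.0 -8.9
-0.002 -0.031 0.0 -0.0 0.0 -10.9
```

View pics/v10.png

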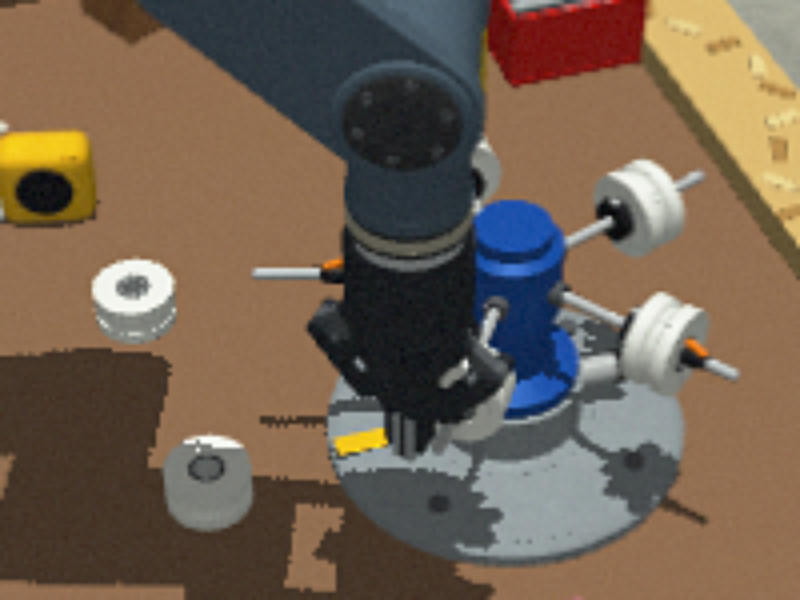

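Call:
drive_tool(moves="0 -0.003 0 0 0 -1 -1; 0 -0.009 0 0 0 -3 -1; 0 -0.015 0 0 0 -5 -1; -0.001 -0.02 0 0 0 -7 -1; -0.001 -0.02 0 0 0 -7 -1; -0.001 -0.02 0 0 0 -7 -1; -0.001 -0.02 0 0 0 -7 -1")

```text
clock: 11.7
position: [0.5397, -0.0886, 0.1352]
eef_rot: [-0.005, -0.451, 0.893, -0.005]
wrist_force: [-0.2, -0.2, -0.0]
grip_width: 0.005
```

```bash
python3 - <<'E'
from h import *
a=grab('side','pics/s11.png')
A=cv2.resize(a[140:290,180:380],None,fx=4,fy=4);cv2.imwrite('pics/v11.png',A)
print(manip.get_state()['wrist_force'])
E
python3 arc.py 234 236 238 240 242
```

```text
[0.45087975 0.18014521 0.51834125]
0.006 -0.002 0.0 -0.2 -0.7 -0.4
0.006 -0.008 0.0 -0.2 -0.7 -2.4
0.006 -0.013 0.0 -0.2 -0.7 -4.4
0.005 -0.019 0.0 -0.2 -0.7 -6.4
0.004 -0.024 0.0 -0.2 -0.7 -8.4
```

View pics/v11.png

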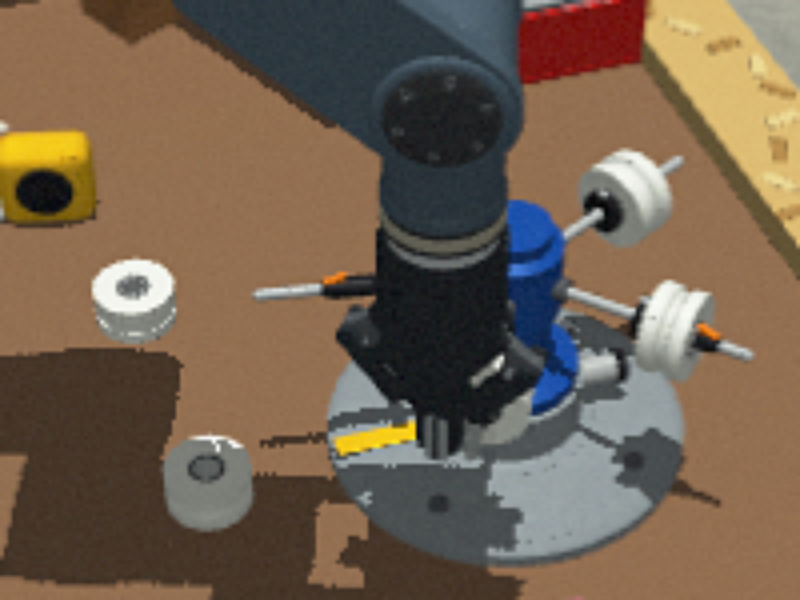

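```bash
python3 - <<'E'
from h import *
print(manip.get_state()['joints'].round(3))
for u,v in((255,294),(750,354),(681,160)):
    p=atz('side',180+(u+.5)/4-.5,140+(v+.5)/4-.5,.15); d=p[:2]-[.6315,.0346]; print('s',p,np.hypot(*d),np.degrees(np.arctan2(d[1],d[0]))%360)
E
```

```text
[-0.36   0.559  1.717 -0.017  0.865 -2.854]
s [0.46559116 0.06465004 0.15      ] 0.1686082632850614 169.733670585476
s [ 0.74738344 -0.08588171  0.15      ] 0.16716702465488265 313.8855052401048
s [0.78243792 0.10612364 0.15      ] 0.16702660368494707 25.35446408110597
```

Call:
drive_tool(moves="0 0.008 0 0 0 8 -1; 0 0.012 0 0 0 17 -1; 0 0.012 0 0 0 25 -1; 0 0.012 0 0 0 25 -1")

```text
clock: 12.25
position: [0.53, -0.0816, 0.1352]
eef_rot: [-0.004, -0.247, 0.969, -0.006]
wrist_force: [-0.1, 0.7, 0.3]
grip_width: -0.003
```

```bash
python3 - <<'E'
from h import *
s=manip.get_state();print(s['joints'].round(3),s['position'],s['wrist_force'])
a=grab('side','pics/s12.png')
A=cv2.resize(a[140:290,180:380],None,fx=4,fy=4);cv2.imwrite('pics/v12.png',A)
c=np.array([.6315,.0346]);r=.16
for a in (232,234,236,238,240,242,244):
    t=np.radians(a); print(a,rel([c[0]+r*np.cos(t),c[1]+r*np.sin(t),.135])[0])
E
```

```text
[-0.354  0.548  1.743 -0.018  0.85  -2.413] [ 0.53002082 -0.08158148  0.13516822] [-0.14827578  0.73954371  0.25080307]
232 [ 0.0022 -0.01    0.0003]
234 [-0.0001 -0.0151  0.0003]
236 [-0.0026 -0.0201  0.0003]
238 [-0.0053 -0.025   0.0003]
240 [-0.0081 -0.0299  0.0003]
242 [-0.0111 -0.0346  0.0003]
244 [-0.0142 -0.0392  0.0004]
```

View pics/v12.png

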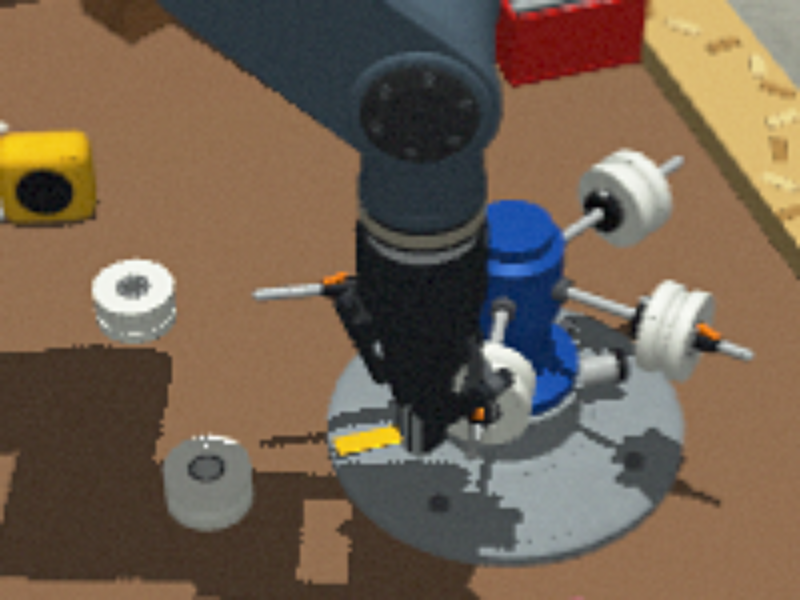

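Call:
drive_tool(moves="0.001 -0.008 0 0 0 0 -1; 0 -0.015 0 0 0 0 -1; -0.003 -0.02 0 0 0 0 -1; -0.005 -0.025 0 0 0 0 -1; -0.008 -0.03 0 0 0 0 -1; -0.008 -0.03 0 0 0 0 -1; -0.008 -0.03 0 0 0 0 -1; -0.008 -0.03 0 0 0 0 -1")

```text
clock: 13.3
position: [0.5514, -0.1041, 0.1354]
eef_rot: [-0.004, -0.247, 0.969, -0.006]
wrist_force: [-0.1, 0.4, -0.3]
grip_width: -0.003
```

```bash
python3 - <<'E'
from h import *
s=manip.get_state();print(s['joints'].round(3),s['position'],s['wrist_force'])
a=grab('side','pics/s13.png')
A=cv2.resize(a[140:290,180:380],None,fx=4,fy=4);cv2.imwrite('pics/v13.png',A)
E
```

```text
[-0.379  0.574  1.681 -0.017  0.886 -2.437] [ 0.55142689 -0.10409949  0.13535381] [-0.149535    0.36689708 -0.2883302 ]
```

View pics/v13.png

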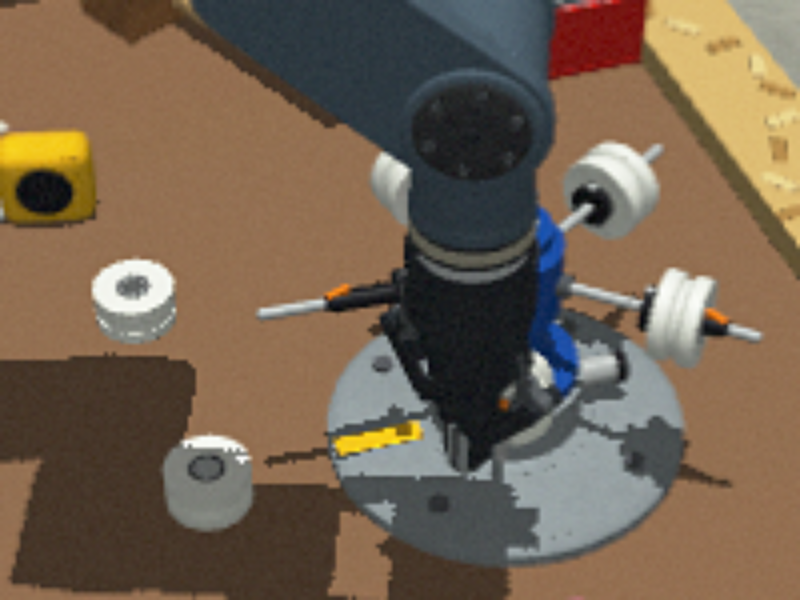

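Call:
drive_tool(moves="0 0.01 0 0 0 0 -1; 0 0.01 0 0 0 0 -1; 0 0.01 0 0 0 0 -1; 0 0.01 0 0 0 0 -1")

```text
clock: 13.85
position: [0.5468, -0.0954, 0.1353]
eef_rot: [-0.004, -0.247, 0.969, -0.006]
wrist_force: [-0.6, 0.8, 0.2]
grip_width: -0.001
```

```bash
cat > ang.py <<'E'
from h import *
import sys
a=sys.argv; cam=a[1]; x0,y0,k=map(float,a[2:5])
for q in a[5:]:
    u,v=map(float,q.split(','))
    p=atz(cam,x0+(u+.5)/k-.5,y0+(v+.5)/k-.5,.15); d=p[:2]-[.6315,.0346]; print(p.round(4),np.hypot(*d).round(4),np.degrees(np.arctan2(d[1],d[0])).round(2)%360)
E
python3 ang.py side 180 140 4 258,314 760,336 661,150
python3 - <<'E'
from h import *
a=grab('side','pics/s14.png')
A=cv2.resize(a[140:290,180:380],None,fx=4,fy=4);cv2.imwrite('pics/v14.png',A)
E
```

```text
[0.4626 0.0457 0.15  ] 0.1693 176.23
[ 0.7603 -0.0729  0.15  ] 0.1678 320.17
[0.7735 0.1206 0.15  ] 0.166 31.22
```

View pics/v14.png

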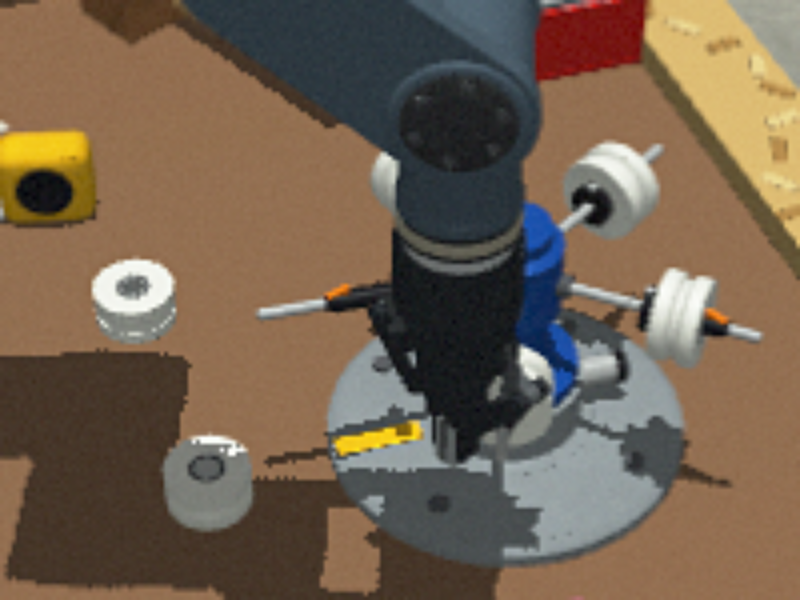

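Call:
drive_tool(moves="0 0.01 -0.03 0 0 0 -1; 0 0.01 -0.07 0 0 0 -1; 0 0.01 -0.12 0 0 0 -1; 0 0.01 -0.12 0 0 0 -1")

```text
clock: 14.4
position: [0.5452, -0.086, 0.2594]
eef_rot: [0.001, -0.247, 0.969, -0.008]
wrist_force: [0.4, -0.2, -0.5]
grip_width: -0.0
```

```bash
cat > fitwheel.py <<'E'
from h import *
from scipy.optimize import minimize
side=cv2.imread('pics/side0.png');top=cv2.imread('pics/top0.png')
def pts(c,yaw,r=.03,w=.03):
    a=np.linspace(0,2*np.pi,60,endpoint=False); ax=np.array([np.cos(yaw),np.sin(yaw),0]); e=np.array([-ax[1],ax[0],0])
    o=[]
    for sgn in(-.5,.5): o.append(c+sgn*w*ax+r*np.cos(a)[:,None]*e+r*np.sin(a)[:,None]*np.array([0,0,1]))
    return np.concatenate(o)
K=4
def white(im,x0,y0,w,h):
    c=im[y0:y0+h,x0:x0+w].astype(int); return (c.min(2)>95)&(c.max(2)-c.min(2)<35)
W={'side':(310,315,40,45),'top':(370,185,35,25)}
M={}
for n,im in(('side',side),('top',top)):
    x0,y0,w,h=W[n]; m=white(im,*W[n]).astype(np.uint8); nn,l,st,_=cv2.connectedComponentsWithStats(m)
    m=(l==1+st[1:,4].argmax()).astype(np.uint8); 
    cs,_=cv2.findContours(m,0,2); mm=np.zeros((h*K,w*K),np.uint8); cv2.drawContours(m,cs,-1,1,-1)
    M[n]=cv2.resize(m,None,fx=K,fy=K,interpolation=cv2.INTER_NEAREST)
def mask(n,p):
    x0,y0,w,h=W[n]; q=proj(n,pts(np.array(p[:3]),p[3])); q=((q-[x0,y0]+.5)*K-.5)
    m=np.zeros((h*K,w*K),np.uint8); cv2.fillConvexPoly(m,cv2.convexHull((q*16).round().astype(np.int32)),1,shift=4); return m
def cost(p): return sum((mask(n,p)!=M[n]).sum()/K**2 for n in M)
best=None
for s in np.linspace(-.01,.08,10):
    p0=[.527+s*.979,-.308+s*.203,.062,np.radians(11.7)]
    r=minimize(cost,p0,method='Nelder-Mead',options=dict(initial_simplex=np.array([p0]+[np.array(p0)+d for d in np.diag([.006,.006,.004,.1])])))
    if best is None or r.fun<best.fun: best=r
print(best.x,np.degrees(best.x[3]),best.fun,{n:(M[n].sum()/K**2,(mask(n,best.x)!=M[n]).sum()/K**2) for n in M})
for n,im in(('side',side),('top',top)):
    x0,y0,w,h=W[n]; k=12; A=cv2.resize(im[y0:y0+h,x0:x0+w],None,fx=k,fy=k,interpolation=cv2.INTER_CUBIC)
    for q in proj(n,pts(best.x[:3],best.x[3])): cv2.circle(A,tuple(int(t) for t in ((q-[x0,y0]+.5)*k-.5)),2,(0,0,255),-1)
    cv2.imwrite(f'pics/fw_{n}.png',A)
E
python3 fitwheel.py
python3 - <<'E'
from h import *
a=grab('side','pics/s15.png')
A=cv2.resize(a[140:290,180:380],None,fx=4,fy=4);cv2.imwrite('pics/v15.png',A)
E
```

```text
[ 0.56294861 -0.30003345  0.06184272  0.19947555] 11.429107332706488 72.1875 {'side': (np.float64(494.0), np.float64(29.6875)), 'top': (np.float64(204.0), np.float64(42.5))}
```

View pics/v15.png

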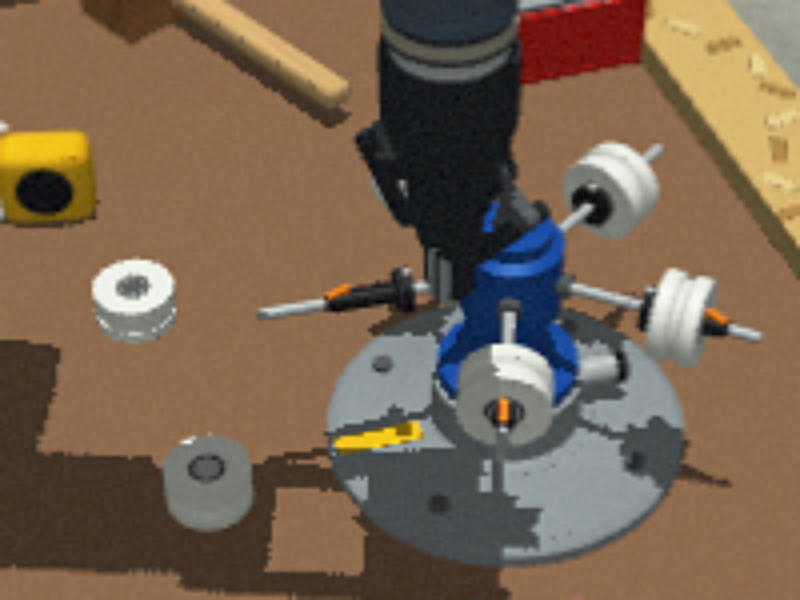

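View pics/fw_side.png

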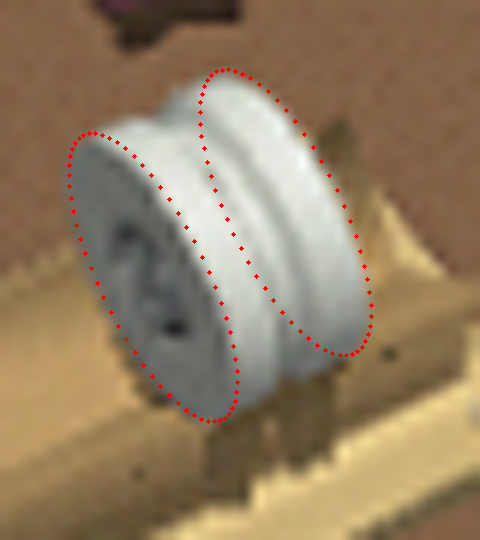

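View pics/fw_top.png

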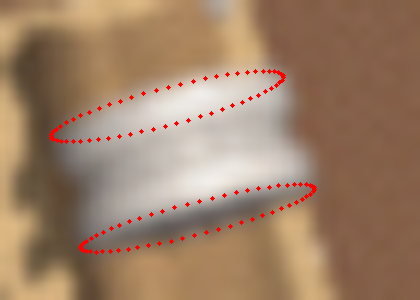

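```bash
python3 - <<'E'
from h import *
for u,v,z in((62,160,.03),(182,155,.03),(120,118,.06),(120,195,.03)): print(atz('top',325+u/6,165+v/6,z).round(3))
print(manip.get_state()['joints'].round(3))
P=[.563,-.300,.15]
print(rel(P,down(191.4)))
E
```

```text
[ 0.593 -0.153  0.03 ]
[ 0.595 -0.216  0.03 ]
[ 0.608 -0.18   0.06 ]
[ 0.574 -0.183  0.03 ]
[-0.352  0.395  1.593 -0.014  1.148 -2.415]
(array([ 0.0846, -0.1965,  0.11  ]), array([-0.76, -0.27, 17.14]))
```

Call:
drive_tool(moves="0.02 -0.045 0 0 0 5 1; 0.04 -0.09 0 0 0 10 1; 0.06 -0.14 0 -0.8 -0.3 14 1; 0.085 -0.196 0 -0.8 -0.3 17 1; 0.085 -0.196 0.05 -0.8 -0.3 17 1; 0.085 -0.196 0.11 -0.8 -0.3 17 1; 0.085 -0.196 0.11 -0.8 -0.3 17 1")

```text
clock: 15.32
position: [0.5562, -0.2962, 0.1407]
eef_rot: [-0.008, -0.1, 0.995, 0.007]
wrist_force: [-1.0, 0.4, 0.1]
grip_width: 0.998
```

```bash
python3 - <<'E'
from h import *
s=manip.get_state();print(s['position'],s['grip_width'])
print(rel([.563,-.300,.041],down(191.4)))
a=grab('side','pics/s16.png');b=grab('top','pics/t16.png')
cv2.imwrite('pics/v16.png',cv2.resize(a[220:420,220:440],None,fx=3,fy=3))
E
```

```text
[ 0.55623567 -0.29619456  0.14073558] 0.9976523603615859
(array([-0.0073, -0.0066,  0.0995]), array([ 0.9 , -0.82,  0.09]))
```

View pics/v16.png

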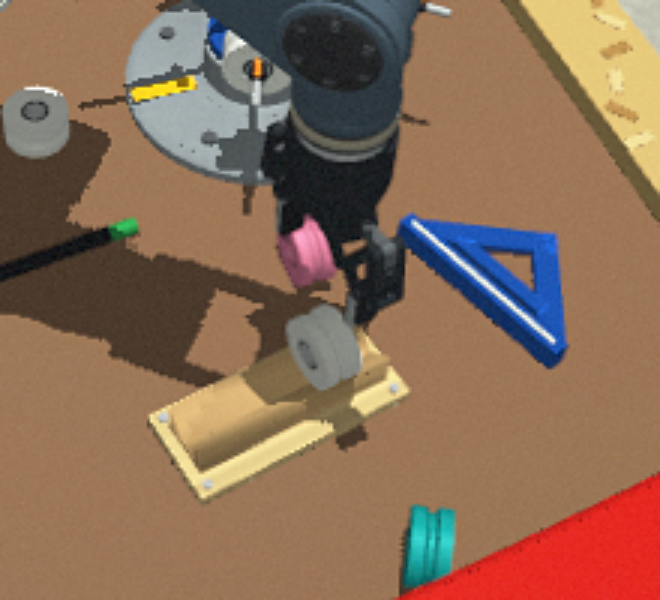

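View pics/t16.png

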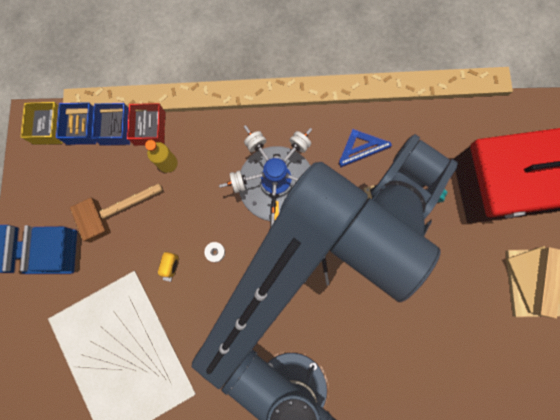

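Call:
drive_tool(moves="-0.007 -0.007 0 0.9 -0.8 0 1; -0.007 -0.007 0 0.9 -0.8 0 1; -0.007 -0.007 0.03 0.9 -0.8 0 1; -0.007 -0.007 0.06 0.9 -0.8 0 1; -0.007 -0.007 0.085 0.9 -0.8 0 1; -0.007 -0.007 0.1 0.9 -0.8 0 1; -0.007 -0.007 0.1 0.9 -0.8 0 1")

```text
clock: 16.3
position: [0.5686, -0.3042, 0.0474]
eef_rot: [0.005, -0.101, 0.995, -0.005]
wrist_force: [-0.1, -0.4, 0.5]
grip_width: 1.0
```

```bash
python3 - <<'E'
from h import *
s=manip.get_state();print(s['position'],s['grip_width'],s['wrist_force'])
print(rel([.563,-.300,.041],down(191.4)))
a=grab('side','pics/s17.png')
cv2.imwrite('pics/v17.png',cv2.resize(a[270:390,250:390],None,fx=5,fy=5))
E
```

```text
[ 0.56863041 -0.30418112  0.04744702] 0.9997819321048547 [-0.07071016 -0.35733852  0.52784129]
(array([0.0047, 0.0053, 0.0063]), array([-0.68,  0.56,  0.15]))
```

View pics/v17.png

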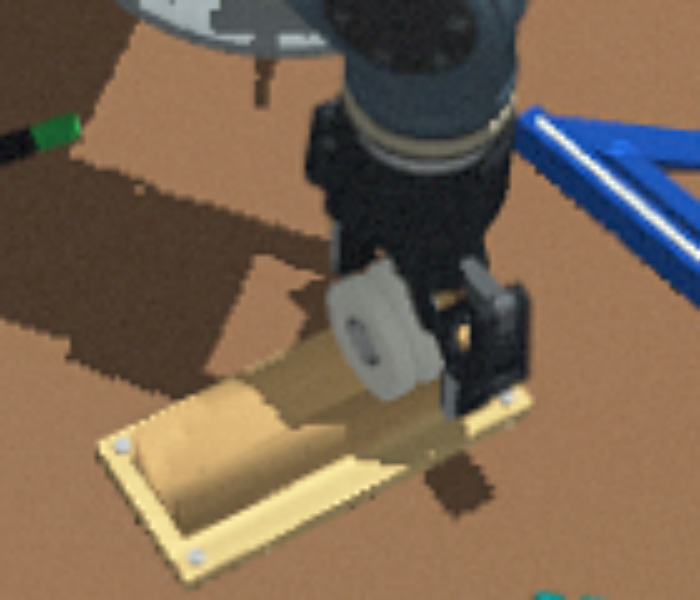

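Call:
drive_tool(moves="0.005 0.005 0.006 -0.7 0.6 0 1; 0.005 0.005 0.006 -0.7 0.6 0 1; 0.005 0.005 0.006 -0.7 0.6 0 1")

```text
clock: 16.73
position: [0.5631, -0.3007, 0.0419]
eef_rot: [0.0, -0.101, 0.995, -0.0]
wrist_force: [0.4, 0.1, 0.3]
grip_width: 0.995
```

```bash
python3 - <<'E'
from h import *
s=manip.get_state();print(s['position'],s['grip_width'],s['wrist_force'])
print(rel([.563,-.300,.041],down(191.4)))
a=grab('side','pics/s18.png')
cv2.imwrite('pics/v18.png',cv2.resize(a[270:390,250:390],None,fx=5,fy=5))
E
```

```text
[ 0.56309248 -0.30071049  0.04192201] 0.9949030633154813 [0.38451046 0.065577   0.28873629]
(array([-0.0001,  0.0007,  0.0009]), array([-0.05,  0.02,  0.14]))
```

View pics/v18.png

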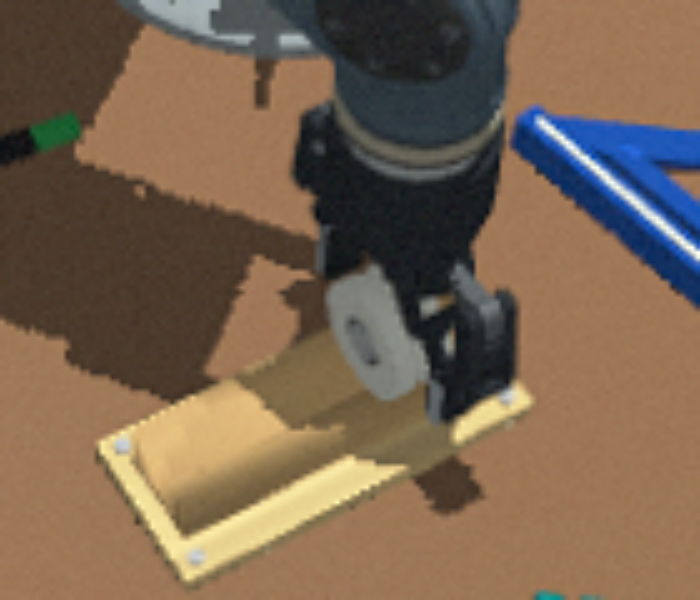

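Call:
drive_tool(moves="0 0 0 0 0 0 0.4; 0 0 0 0 0 0 0; 0 0 0 0 0 0 -1; 0 0 0 0 0 0 -1; 0 0 0 0 0 0 -1; 0 0 0 0 0 0 -1; 0 0 0 0 0 0 -1", squeeze=60)

```text
clock: 17.65
position: [0.5624, -0.2988, 0.0421]
eef_rot: [-0.001, -0.1, 0.995, 0.001]
wrist_force: [-0.9, 3.4, 5.0]
grip_width: 0.681
```

Call:
drive_tool(moves="0 0 -0.01 0 0 0 -1; 0 0 -0.03 0 0 0 -1; 0 0 -0.06 0 0 0 -1; 0 0 -0.09 0 0 0 -1; 0 0 -0.12 0 0 0 -1; 0 0 -0.12 0 0 0 -1; 0 0 -0.12 0 0 0 -1")

```text
clock: 18.52
position: [0.5623, -0.3003, 0.1611]
eef_rot: [-0.0, -0.1, 0.995, 0.0]
wrist_force: [0.2, 1.0, -2.7]
grip_width: 0.678
```

```bash
python3 - <<'E'
from h import *
s=manip.get_state();print(s['position'],s['grip_width'],s['wrist_force'],s['joints'].round(3))
a=grab('side','pics/s19.png');b=grab('top','pics/t19.png')
cv2.imwrite('pics/v19.png',cv2.resize(a[180:380,220:420],None,fx=3,fy=3))
E
```

```text
[ 0.56233589 -0.30026744  0.16111707] 0.6783074320141166 [ 0.16915226  1.04776046 -2.73008213] [-0.665  0.625  1.463 -0.     1.054 -2.437]
```

View pics/v19.png

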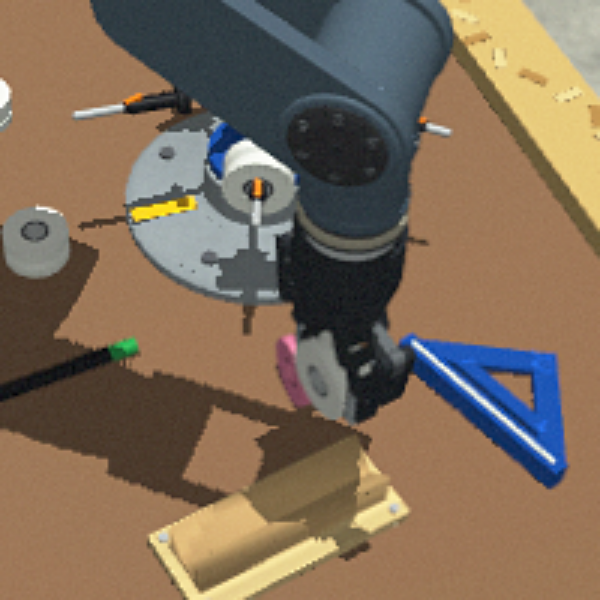

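```bash
python3 - <<'E'
import cv2
a=cv2.imread('pics/s19.png');b=cv2.imread('pics/t19.png')
k=8
cv2.imwrite('pics/p1.png',cv2.resize(a[195:240,235:305],None,fx=k,fy=k,interpolation=cv2.INTER_CUBIC))
cv2.imwrite('pics/p2.png',cv2.resize(b[150:235,225:310],None,fx=7,fy=7,interpolation=cv2.INTER_CUBIC))
E
```

```text
(no output)
```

View pics/p1.png

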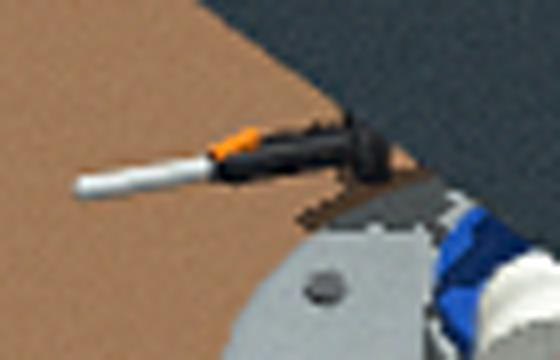

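View pics/p2.png

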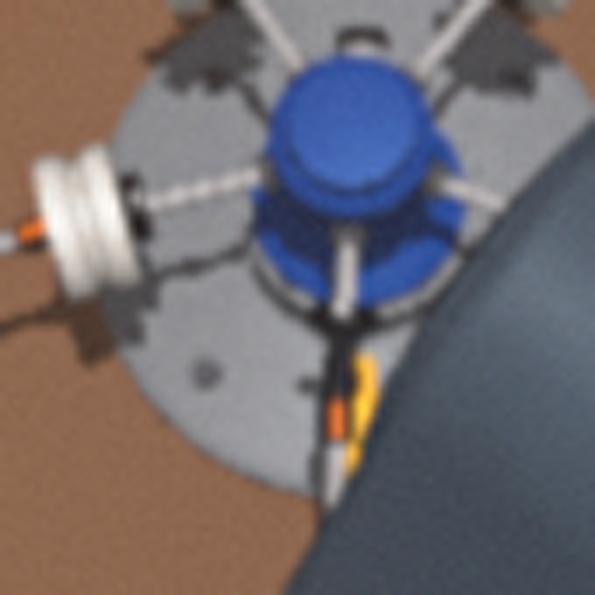

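```bash
python3 - <<'E'
from h import *
for P,y in(([.43,-.2,.16],185),([.40,-.1,.15],180),([.40,.0,.13],176.2),([.40,.0495,.13],176.2)): print(rel(P,down(y)))
E
```

```text
(array([0.1093, 0.1243, 0.0005]), array([ 0.11, -0.14,  6.53]))
(array([0.1187, 0.2282, 0.0107]), array([ 0.11, -0.14, 11.53]))
(array([0.0987, 0.3262, 0.0309]), array([ 0.1 , -0.14, 15.33]))
(array([0.0888, 0.3747, 0.031 ]), array([ 0.1 , -0.14, 15.33]))
```

Call:
drive_tool(moves="0.04 0.04 0 0 0 2 -1; 0.075 0.08 0 0 0 4 -1; 0.109 0.124 0 0 0 6.5 -1; 0.113 0.175 0.005 0 0 9 -1; 0.119 0.228 0.011 0 0 11.5 -1; 0.109 0.28 0.02 0 0 13.5 -1; 0.099 0.326 0.031 0 0 15.3 -1; 0.089 0.365 0.031 0 0 15.3 -1")

```text
clock: 19.62
position: [0.4013, 0.041, 0.1291]
eef_rot: [-0.002, 0.033, 0.999, 0.0]
wrist_force: [0.8, -0.4, -1.9]
grip_width: 0.683
```

Call:
drive_tool(moves="0 0.008 0 0 0 0 -1; 0 0.008 0 0 0 0 -1; 0 0.008 0 0 0 0 -1; 0 0.008 0 0 0 0 -1")

```text
clock: 20.12
position: [0.4035, 0.0463, 0.1304]
eef_rot: [-0.0, 0.034, 0.999, -0.0]
wrist_force: [0.5, 0.4, -1.3]
grip_width: 0.686
```

```bash
python3 - <<'E'
from h import *
s=manip.get_state();print(s['position'],s['grip_width'],s['wrist_force'],s['joints'].round(3)); print(rel([.40,.0495,.13],down(176.2)))
a=grab('side','pics/s20.png');b=grab('top','pics/t20.png')
cv2.imwrite('pics/v20.png',cv2.resize(a[160:300,190:360],None,fx=4.5,fy=4.5,interpolation=cv2.INTER_CUBIC))
E
```

```text
[0.40346181 0.04625851 0.13041581] 0.6857350367813122 [ 0.4552811   0.37037916 -1.32188162] [-1.620e-01  4.310e-01  2.064e+00 -1.000e-03  6.470e-01 -1.665e+00]
(array([0.0037, 0.003 , 0.0004]), array([-0.02,  0.  , -0.07]))
```

View pics/v20.png

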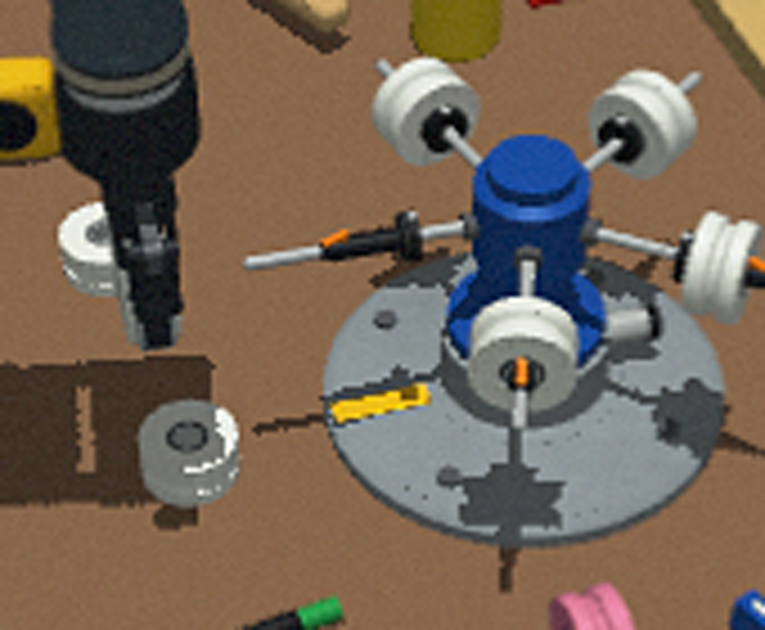

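View pics/t20.png

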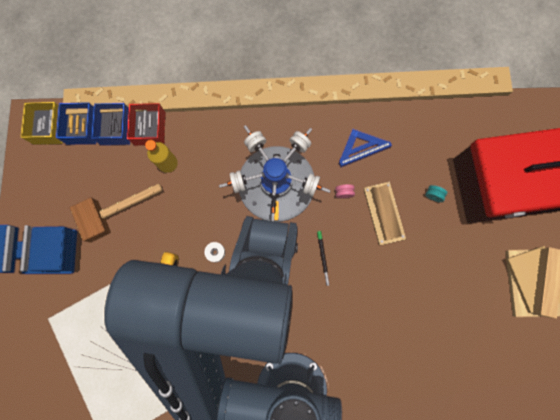

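```bash
python3 - <<'E'
import cv2
a=cv2.imread('pics/s20.png');b=cv2.imread('pics/t20.png')
cv2.imwrite('pics/p1.png',cv2.resize(a[195:255,195:300],None,fx=7,fy=7,interpolation=cv2.INTER_CUBIC))
cv2.imwrite('pics/p2.png',cv2.resize(b[115:240,212:337],None,fx=6,fy=6,interpolation=cv2.INTER_CUBIC)[:,:800])
E
```

```text
(no output)
```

View pics/p1.png

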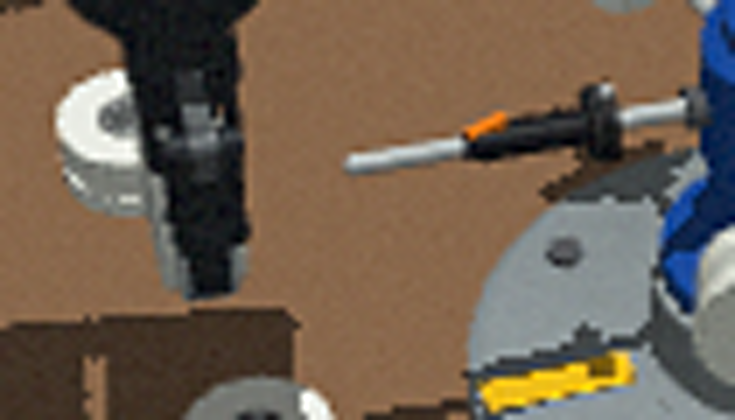

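View pics/p2.png

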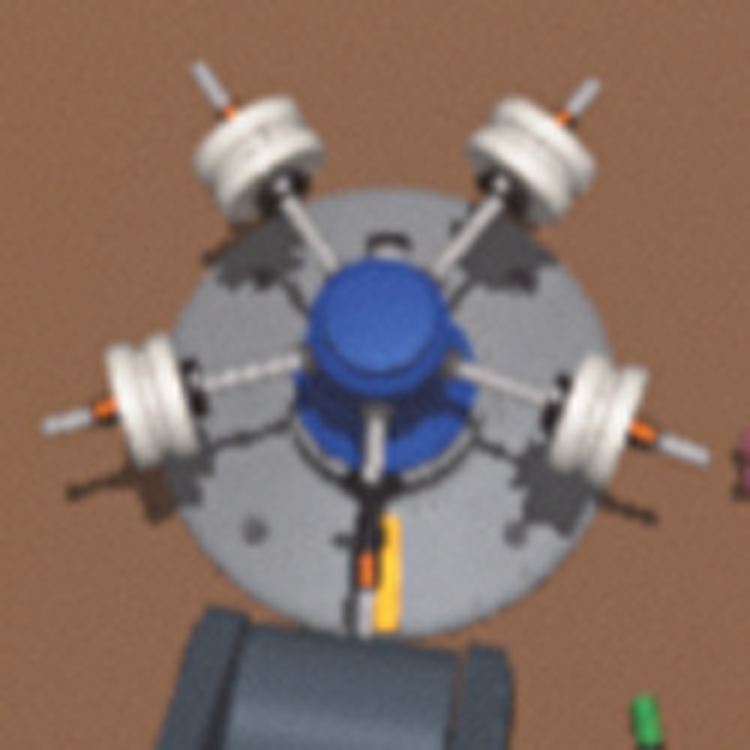

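```bash
cat > fitcar.py <<'E'
from h import *
from scipy.optimize import least_squares
S=lambda u,v:(190+(u+.5)/4.5-.5,160+(v+.5)/4.5-.5)
T=lambda u,v:(212+(u+.5)/6-.5,115+(v+.5)/6-.5)
obs=[('side',0,S(246,264)),('side',1,S(381,66)),('side',2,S(697,76)),('side',4,S(519,424)),
('top',1,T(45,427)),('top',2,T(197,67)),('top',3,T(596,83)),('top',4,T(707,459))]
def res(x):
    r=[]
    for n,i,uv in obs:
        a=x[2]-i*2*np.pi/5
        r+=list(proj(n,[[x[0]+.17*np.cos(a),x[1]+.17*np.sin(a),.15]])[0]-uv)
    return np.array(r)
f=least_squares(res,[.63,.035,3.07]);print(f.x,np.degrees(f.x[2]),f.fun.round(1))
c=f.x[:2];a=f.x[2];u=np.array([np.cos(a),np.sin(a),0]);tip=np.r_[c,.15]+.17*u;print('tip',tip)
P=lambda u_,v_:(195+(u_+.5)/7-.5,195+(v_+.5)/7-.5)
for nm,q in(('tip',(346,164)),('taperend',(466,146)),('flange',(583,128)),('root',(689,106))):
    ds=np.linspace(-.02,.16,1801); pr=proj('side',tip[None]-ds[:,None]*u); i=((pr-P(*q))**2).sum(1).argmin(); print(nm,ds[i].round(4),np.sqrt(((pr-P(*q))**2).sum(1).min()))
# wheel estimate from TCP
s=manip.get_state();w=s['position']+[0,0,.020]
d=w-tip; x=-d@u; lat=d[:2]@np.array([-u[1],u[0]]); print('wheel rel: in',x,'lat',lat,'z',d[2], 'tool yaw',np.degrees(np.arctan2(*rot(s).as_matrix()[:2,0][::-1]))%360)
E
python3 fitcar.py
```

```text
[0.63122807 0.03454302 3.07420977] 176.13924491598686 [-0.5 -0.1 -0.6 -1.2  0.3 -0.4  0.2  0.9 -0.4  0.2 -0.1 -0.6  0.3 -0.4
  0.6  0.1]
tip [0.46161386 0.04598944 0.15      ]
tip 0.0007 0.09107576233978806
taperend 0.0456 0.2610469274179082
flange 0.0897 0.5389012947697461
root 0.1306 0.02222192421454225
wheel rel: in -0.058151791341641376 lat 0.003442254634029443 z 0.0004572091522914712 tool yaw 176.14494292617005
```

```bash
cat > tgt.py <<'E'
from h import *
import sys
tip=np.array([.4616,.0460,.15]);a=np.radians(float(sys.argv[1]));u=np.array([np.cos(a),np.sin(a),0]);zo=float(sys.argv[2])
s=manip.get_state();print(s['position'],s['wrist_force'],s['grip_width'],s['clock'])
for x in map(float,sys.argv[3:]):
    print(x,rel(tip-x*u+[0,0,zo-.020],down(np.degrees(a))))
E
python3 tgt.py 176.1 -.001 -.04 -.02 0 .02
```

```text
[0.40336227 0.04647047 0.13045721] [ 0.01335563  0.2614847  -1.42712245] 0.6783932783861214 20.225
-0.04 (array([-0.0181,  0.0035,  0.0015]), array([-0.02, -0.  ,  0.04]))
-0.02 (array([-0.0381,  0.0035,  0.0015]), array([-0.02, -0.  ,  0.04]))
0.0 (array([-0.0581,  0.0034,  0.0015]), array([-0.02, -0.  ,  0.04]))
0.02 (array([-0.0781,  0.0034,  0.0015]), array([-0.02, -0.  ,  0.04]))
```

Call:
drive_tool(moves="-0.01 0.0035 0.0015 0 0 0 -1; -0.02 0.0035 0.0015 0 0 0 -1; -0.03 0.0035 0.0015 0 0 0 -1; -0.038 0.0035 0.0015 0 0 0 -1; -0.038 0.0035 0.0015 0 0 0 -1; -0.038 0.0035 0.0015 0 0 0 -1; -0.038 0.0035 0.0015 0 0 0 -1")

```text
clock: 21.1
position: [0.4408, 0.0484, 0.1289]
eef_rot: [-0.0, 0.033, 0.999, -0.0]
wrist_force: [-0.4, 0.4, -1.6]
grip_width: 0.684
```

```bash
python3 tgt.py 176.1 -.001 -.02 0 .02; python3 - <<'E'
from h import *
a=grab('side','pics/s21.png')
cv2.imwrite('pics/v21.png',cv2.resize(a[185:255,205:305],None,fx=7,fy=7,interpolation=cv2.INTER_CUBIC))
E
```

```text
[0.4407597  0.04838688 0.12886552] [-0.38833145  0.43945795 -1.58018053] 0.6839235337809059 21.1
-0.02 (array([-0.001 , -0.001 , -0.0001]), array([-0.01, -0.05,  0.14]))
0.0 (array([-0.021 , -0.001 , -0.0002]), array([-0.01, -0.05,  0.14]))
0.02 (array([-0.041 , -0.0011, -0.0002]), array([-0.01, -0.05,  0.14]))
```

View pics/v21.png

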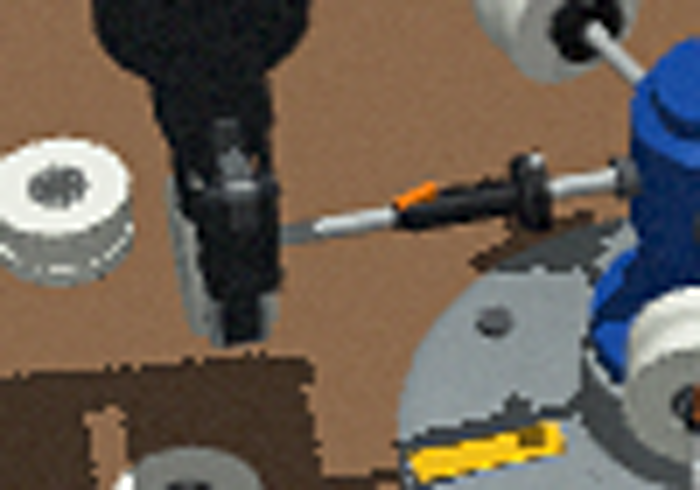

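Call:
drive_tool(moves="-0.002 -0.001 0 0 0 0 -1; -0.004 -0.001 0 0 0 0 -1; -0.006 -0.001 0 0 0 0 -1; -0.007 -0.001 0 0 0 0 -1; -0.008 -0.001 0 0 0 0 -1; -0.008 -0.001 0 0 0 0 -1")

```text
clock: 21.9
position: [0.4494, 0.0468, 0.1289]
eef_rot: [-0.0, 0.033, 0.999, -0.0]
wrist_force: [-0.1, 0.4, -2.4]
grip_width: 0.68
```

Call:
drive_tool(moves="-0.002 0 0 0 0 0 -1; -0.004 0 0 0 0 0 -1; -0.005 0 0 0 0 0 -1; -0.005 0 0 0 0 0 -1")

```text
clock: 22.4
position: [0.4544, 0.0464, 0.1289]
eef_rot: [-0.0, 0.033, 0.999, -0.0]
wrist_force: [0.7, -0.1, -0.9]
grip_width: 0.678
```

```bash
python3 tgt.py 176.1 -.001 0 .02 .03; python3 - <<'E'
from h import *
a=grab('side','pics/s22.png')
cv2.imwrite('pics/v22.png',cv2.resize(a[185:255,205:305],None,fx=7,fy=7,interpolation=cv2.INTER_CUBIC))
E
```

```text
[0.45441657 0.04639887 0.12891213] [ 0.73480309 -0.05450018 -0.93825901] 0.6783242843505698 22.4
0.0 (array([-0.0072,  0.0001, -0.0001]), array([-0.02, -0.  ,  0.14]))
0.02 (array([-0.0272,  0.    , -0.0001]), array([-0.02, -0.  ,  0.14]))
0.03 (array([-0.0372,  0.    , -0.0001]), array([-0.02, -0.  ,  0.14]))
```

View pics/v22.png

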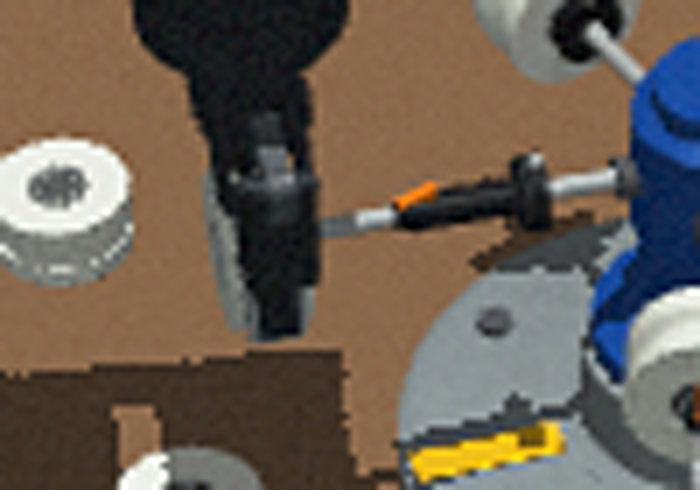

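Call:
drive_tool(moves="-0.005 0 0 0 0 0 -1; -0.01 0 0 0 0 0 -1; -0.015 0 0 0 0 0 -1; -0.02 0 0 0 0 0 -1; -0.025 0 0 0 0 0 -1; -0.03 0 0 0 0 0 -1; -0.03 0 0 0 0 0 -1; -0.03 0 0 0 0 0 -1")

```text
clock: 23.45
position: [0.4839, 0.0445, 0.1288]
eef_rot: [-0.0, 0.033, 0.999, -0.0]
wrist_force: [-0.0, 0.6, -2.2]
grip_width: 0.682
```

```bash
python3 tgt.py 176.1 -.001 .03 .04; python3 - <<'E'
from h import *
a=grab('side','pics/s23.png')
cv2.imwrite('pics/v23.png',cv2.resize(a[185:255,205:305],None,fx=7,fy=7,interpolation=cv2.INTER_CUBIC))
E
```

```text
[0.48391414 0.0445063  0.12884598] [-0.03457755  0.6211127  -2.24952738] 0.6823273934476796 23.45
0.03 (array([-0.0076, -0.    , -0.0002]), array([-0.02, -0.04,  0.14]))
0.04 (array([-0.0176, -0.0001, -0.0002]), array([-0.02, -0.04,  0.14]))
```

View pics/v23.png

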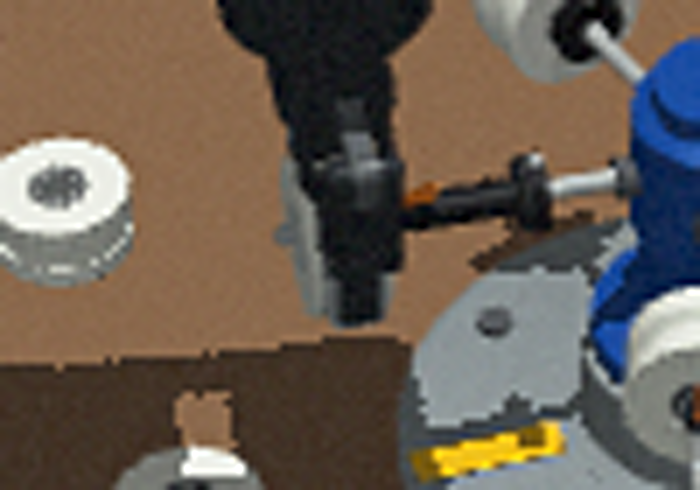

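Call:
drive_tool(moves="-0.002 0 0 0 0 0 -1; -0.004 0 0 0 0 0 -1; -0.006 0 0 0 0 0 -1; -0.008 0 0 0 0 0 -1; -0.008 0 0 0 0 0 -1")

```text
clock: 24.12
position: [0.4925, 0.0439, 0.1289]
eef_rot: [0.0, 0.033, 0.999, -0.0]
wrist_force: [0.2, 1.2, -1.3]
grip_width: 0.676
```

Call:
drive_tool(moves="-0.0015 0 0 0 0 0 -1; -0.003 0 0 0 0 0 -1; -0.0045 0 0 0 0 0 -1; -0.0045 0 0 0 0 0 -1")

```text
clock: 24.62
position: [0.4965, 0.0437, 0.129]
eef_rot: [-0.0, 0.033, 0.999, -0.0]
wrist_force: [-0.7, 0.6, -0.0]
grip_width: 0.682
```

Call:
drive_tool(moves="-0.0015 0 0 0 0 0 -1; -0.003 0 0 0 0 0 -1; -0.0045 0 0 0 0 0 -1; -0.0045 0 0 0 0 0 -1")

```text
clock: 25.12
position: [0.5013, 0.0434, 0.129]
eef_rot: [0.0, 0.033, 0.999, -0.0]
wrist_force: [-2.4, 1.1, 2.7]
grip_width: 0.682
```

```bash
python3 tgt.py 176.1 -.001 .04 .05;python3 - <<'E'
from h import *
a=grab('side','pics/s24.png')
cv2.imwrite('pics/v24.png',cv2.resize(a[185:255,205:305],None,fx=7,fy=7,interpolation=cv2.INTER_CUBIC))
E
```

```text
[0.50127018 0.04339876 0.12899566] [-2.44813945  1.08251816  2.65299087] 0.6816383413679615 25.125
0.04 (array([-0.0002, -0.0001, -0.    ]), array([-0.01,  0.  ,  0.14]))
0.05 (array([-0.0102, -0.0001, -0.    ]), array([-0.01,  0.  ,  0.14]))
```

View pics/v24.png

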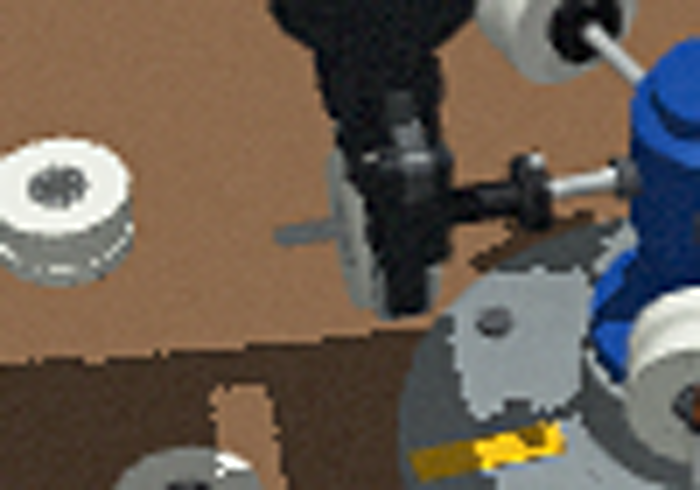

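Call:
drive_tool(moves="-0.0015 0 0 0 0 0 -1; -0.003 0 0 0 0 0 -1; -0.0045 0 0 0 0 0 -1; -0.006 0 0 0 0 0 -1; -0.006 0 0 0 0 0 -1")

```text
clock: 25.8
position: [0.5094, 0.0427, 0.1294]
eef_rot: [0.002, 0.033, 0.999, -0.0]
wrist_force: [-0.4, 1.2, 2.6]
grip_width: 0.679
```

Call:
drive_tool(moves="-0.0015 0 0 0 0 0 -1; -0.003 0 0 0 0 0 -1; -0.0045 0 0 0 0 0 -1; -0.006 0 0 0 0 0 -1; -0.006 0 0 0 0 0 -1")

```text
clock: 26.42
position: [0.5137, 0.0425, 0.129]
eef_rot: [0.0, 0.033, 0.999, -0.0]
wrist_force: [-0.7, 2.0, 3.0]
grip_width: 0.684
```

Call:
drive_tool(moves="-0.0015 0 0 0 0 0 -1; -0.003 0 0 0 0 0 -1; -0.0045 0 0 0 0 0 -1; -0.006 0 0 0 0 0 -1; -0.006 0 0 0 0 0 -1")

```text
clock: 27.05
position: [0.5197, 0.0421, 0.129]
eef_rot: [0.0, 0.033, 0.999, -0.0]
wrist_force: [-1.4, 1.8, 4.0]
grip_width: 0.677
```

```bash
python3 tgt.py 176.1 -.001 .06 .07;python3 - <<'E'
from h import *
a=grab('side','pics/s25.png')
cv2.imwrite('pics/v25.png',cv2.resize(a[185:255,205:305],None,fx=7,fy=7,interpolation=cv2.INTER_CUBIC))
E
```

```text
[0.51971874 0.04209677 0.12898064] [-1.36961087  1.80407727  3.96033832] 0.6772569595414784 27.05
0.06 (array([-0.0018, -0.0001, -0.    ]), array([-0.02,  0.06,  0.14]))
0.07 (array([-0.0118, -0.0001, -0.    ]), array([-0.02,  0.06,  0.14]))
```

View pics/v25.png

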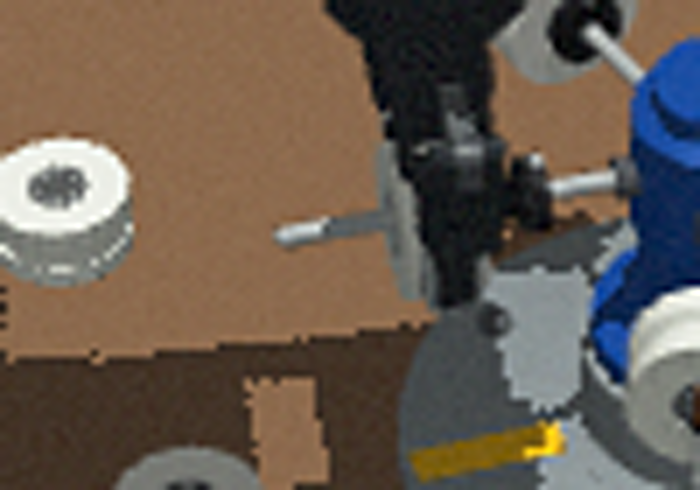

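Call:
drive_tool(moves="-0.0015 0 0 0 0 0 -1; -0.003 0 0 0 0 0 -1; -0.0045 0 0 0 0 0 -1; -0.006 0 0 0 0 0 -1; -0.007 0 0 0 0 0 -1; -0.008 0 0 0 0 0 -1; -0.008 0 0 0 0 0 -1")

```text
clock: 27.98
position: [0.5274, 0.0416, 0.1289]
eef_rot: [0.0, 0.033, 0.999, -0.0]
wrist_force: [-1.3, 1.0, 3.5]
grip_width: 0.681
```

Call:
drive_tool(moves="-0.0005 0 0 0 0 0 -1; -0.001 0 0 0 0 0 -1; -0.0015 0 0 0 0 0 -1; -0.002 0 0 0 0 0 -1; -0.002 0 0 0 0 0 -1")

```text
clock: 28.6
position: [0.5293, 0.0415, 0.1289]
eef_rot: [0.0, 0.033, 0.999, -0.0]
wrist_force: [-0.5, 1.3, 3.3]
grip_width: 0.684
```

```bash
python3 tgt.py 176.1 -.001 .07 .08;python3 - <<'E'
from h import *
a=grab('side','pics/s26.png')
cv2.imwrite('pics/v26.png',cv2.resize(a[185:255,205:305],None,fx=7,fy=7,interpolation=cv2.INTER_CUBIC))
E
```

```text
[0.52928074 0.04148571 0.12894572] [-0.48849414  1.3193462   3.34149409] 0.6835253845581367 28.6
0.07 (array([-0.0022, -0.0001, -0.0001]), array([-0.02,  0.01,  0.14]))
0.08 (array([-0.0122, -0.0001, -0.0001]), array([-0.02,  0.01,  0.14]))
```

View pics/v26.png

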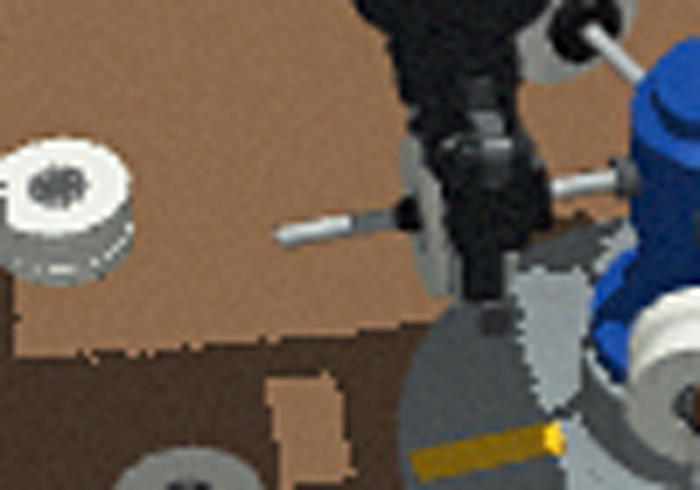

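Call:
drive_tool(moves="-0.0007 0 0 0 0 0 -1; -0.0014 0 0 0 0 0 -1; -0.002 0 0 0 0 0 -1; -0.0025 0 0 0 0 0 -1; -0.003 0 0 0 0 0 -1; -0.003 0 0 0 0 0 -1")

```text
clock: 29.4
position: [0.5323, 0.0413, 0.1289]
eef_rot: [0.0, 0.033, 0.999, -0.0]
wrist_force: [-1.0, 1.1, 3.3]
grip_width: 0.682
```

Call:
drive_tool(moves="-0.0005 0 0 0 0 0 -1; -0.001 0 0 0 0 0 -1; -0.0015 0 0 0 0 0 -1; -0.0015 0 0 0 0 0 -1")

```text
clock: 29.9
position: [0.5339, 0.0412, 0.1289]
eef_rot: [0.0, 0.033, 0.999, -0.0]
wrist_force: [-1.1, 1.4, 4.4]
grip_width: 0.684
```

Now at about x = 0.0723.

Call:
drive_tool(moves="-0.0005 0 0 0 0 0 -1; -0.001 0 0 0 0 0 -1; -0.0015 0 0 0 0 0 -1; -0.0015 0 0 0 0 0 -1")

```text
clock: 30.4
position: [0.5353, 0.041, 0.1289]
eef_rot: [0.0, 0.033, 0.999, -0.0]
wrist_force: [-1.4, 0.8, 3.9]
grip_width: 0.683
```

Call:
drive_tool(moves="-0.0005 0 0 0 0 0 -1; -0.001 0 0 0 0 0 -1; -0.0015 0 0 0 0 0 -1; -0.0015 0 0 0 0 0 -1")

```text
clock: 30.9
position: [0.5365, 0.041, 0.1288]
eef_rot: [-0.0, 0.033, 0.999, -0.0]
wrist_force: [-0.1, 1.3, 1.5]
grip_width: 0.678
```

Call:
drive_tool(moves="-0.0005 0 0 0 0 0 -1; -0.001 0 0 0 0 0 -1; -0.001 0 0 0 0 0 -1")

```text
clock: 31.28
position: [0.5369, 0.0411, 0.1287]
eef_rot: [-0.001, 0.033, 0.999, -0.0]
wrist_force: [-2.4, 2.3, 0.1]
grip_width: 0.682
```

```bash
python3 tgt.py 176.1 -.001 .07 .08;python3 - <<'E'
from h import *
a=grab('side','pics/s27.png')
cv2.imwrite('pics/v27.png',cv2.resize(a[185:255,205:305],None,fx=7,fy=7,interpolation=cv2.INTER_CUBIC))
E
```

```text
[0.53691754 0.04110062 0.12868411] [-2.40282825  2.3373886   0.06538723] 0.6821884088296244 31.275
0.07 (array([ 0.0055, -0.0002, -0.0003]), array([-0.01, -0.09,  0.14]))
0.08 (array([-0.0045, -0.0002, -0.0003]), array([-0.01, -0.09,  0.14]))
```

View pics/v27.png

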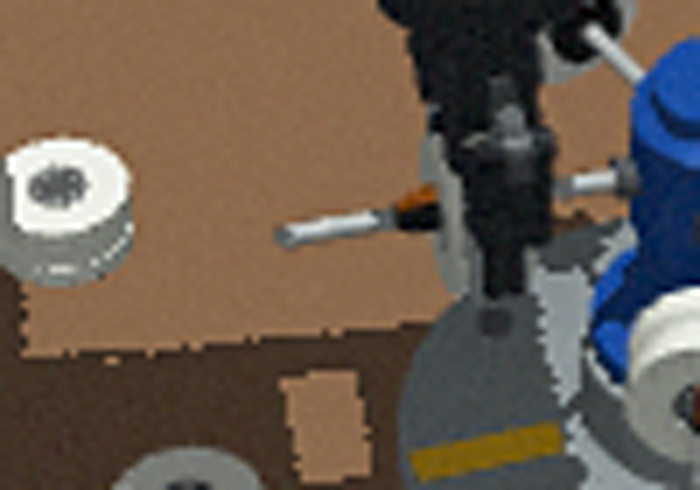

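Call:
drive_tool(moves="-0.0003 0 0 0 0 0 -1; -0.0006 0 0 0 0 0 -1; -0.0006 0 0 0 0 0 -1")

```text
clock: 31.7
position: [0.5377, 0.041, 0.1287]
eef_rot: [-0.001, 0.033, 0.999, -0.0]
wrist_force: [-3.1, 1.7, 0.8]
grip_width: 0.683
```

Call:
drive_tool(moves="-0.0003 0 0 0 0 0 -1; -0.0006 0 0 0 0 0 -1; -0.0006 0 0 0 0 0 -1")

```text
clock: 32.08
position: [0.5378, 0.041, 0.1287]
eef_rot: [-0.001, 0.033, 0.999, -0.0]
wrist_force: [-5.5, 1.9, 0.9]
grip_width: 0.68
```

```bash
python3 tgt.py 176.1 -.001 .07 .08;python3 - <<'E'
from h import *
a=grab('side','pics/s28.png')
cv2.imwrite('pics/v28.png',cv2.resize(a[195:235,235:295],None,fx=12,fy=12,interpolation=cv2.INTER_CUBIC))
E
```

```text
[0.53784727 0.04097201 0.12870594] [-5.49378484  1.89216535  0.92515498] 0.6798576885669148 32.075
0.07 (array([ 0.0064, -0.0002, -0.0003]), array([-0.01, -0.13,  0.14]))
0.08 (array([-0.0036, -0.0002, -0.0003]), array([-0.01, -0.13,  0.14]))
```

View pics/v28.png

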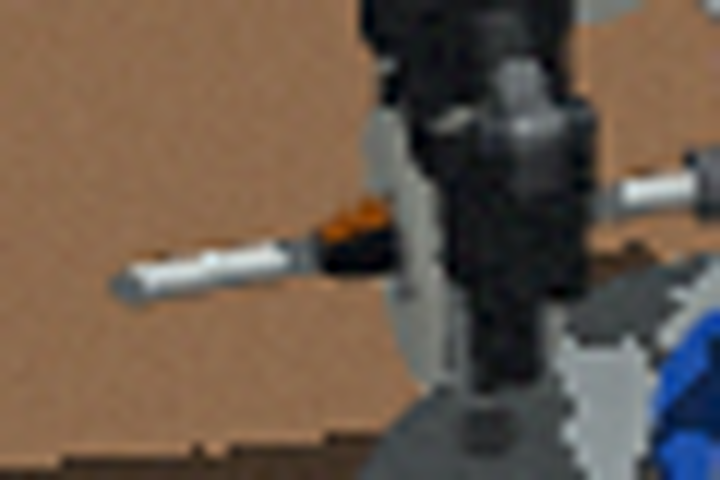

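Call:
drive_tool(moves="-0.0003 0 0 0 0 0 -1; -0.0006 0 0 0 0 0 -1; -0.0006 0 0 0 0 0 -1")

```text
clock: 32.5
position: [0.5379, 0.041, 0.1287]
eef_rot: [-0.002, 0.033, 0.999, -0.0]
wrist_force: [-5.6, 2.1, 2.5]
grip_width: 0.682
```

Call:
drive_tool(moves="0.0005 0 0 0 0 0 -1; 0.001 0 0 0 0 0 -1; 0.0015 0 0 0 0 0 -1; 0.0015 0 0 0 0 0 -1")

```text
clock: 33.0
position: [0.538, 0.0409, 0.1288]
eef_rot: [-0.0, 0.033, 0.999, -0.0]
wrist_force: [-3.4, 1.8, 0.0]
grip_width: 0.677
```

Call:
drive_tool(moves="0 0 0 0 0 0 0.5; 0 0 0 0 0 0 0.7; 0 0 0 0 0 0 1; 0 0 0 0 0 0 1; 0 0 0 0 0 0 1")

```text
clock: 33.62
position: [0.5381, 0.0408, 0.129]
eef_rot: [0.0, 0.033, 0.999, -0.0]
wrist_force: [-0.3, -0.8, 0.2]
grip_width: 1.001
```

```bash
python3 tgt.py 176.1 -.001 .08;python3 - <<'E'
from h import *
a=grab('side','pics/s29.png')
cv2.imwrite('pics/v29.png',cv2.resize(a[160:260,220:340],None,fx=6,fy=6,interpolation=cv2.INTER_CUBIC))
E
```

```text
[0.53808691 0.04084472 0.12900008] [-0.26816549 -0.8266806   0.2396743 ] 1.001231949630338 33.625
0.08 (array([-0.0033, -0.0001,  0.    ]), array([-0.02,  0.02,  0.14]))
```

View pics/v29.png

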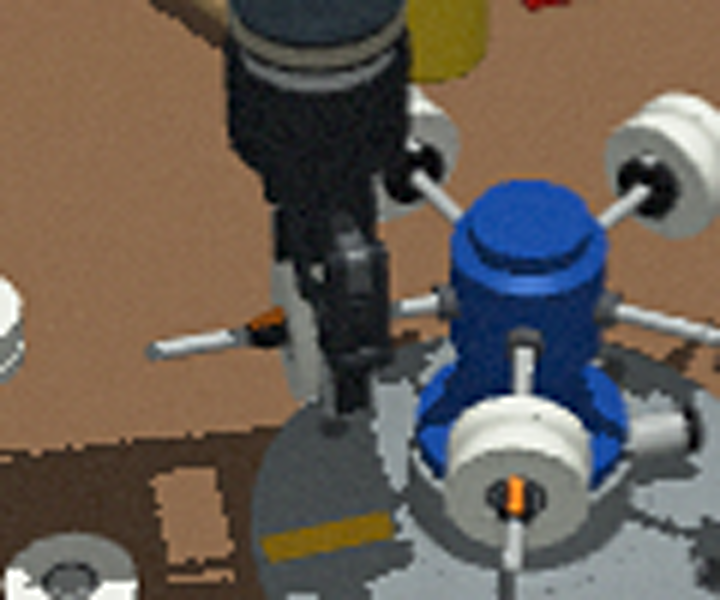

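Released; now straight up.

Call:
drive_tool(moves="0 0 -0.015 0 0 0 1; 0 0 -0.03 0 0 0 1; 0 0 -0.05 0 0 0 1; 0 0 -0.08 0 0 0 1; 0 0 -0.12 0 0 0 1; 0.04 0 -0.14 0 0 0 1; 0.09 0.04 -0.14 0 0 0 1; 0.13 0.09 -0.14 0 0 0 1")

```text
clock: 34.67
position: [0.4146, 0.1372, 0.2705]
eef_rot: [0.001, 0.034, 0.999, 0.0]
wrist_force: [-0.3, 0.6, 1.7]
grip_width: 0.996
```

Call:
drive_tool(moves="0 0.06 0 0 0 0 1; 0 0.12 0 0 0 0 1; 0 0.15 0 0 0 0 1; 0 0.15 0 0 0 0 1")

```text
clock: 35.17
position: [0.4257, 0.2884, 0.27]
eef_rot: [0.001, 0.031, 1.0, 0.0]
wrist_force: [-0.3, -1.5, 0.7]
grip_width: 0.999
```

```bash
python3 - <<'E'
from h import *
s=manip.get_state();print(s['position'],s['wrist_force'],s['clock'])
a=grab('side','pics/s30.png');b=grab('top','pics/t30.png')
cv2.imwrite('pics/v30.png',cv2.resize(a[160:260,230:330],None,fx=6,fy=6,interpolation=cv2.INTER_CUBIC))
cv2.imwrite('pics/v30t.png',cv2.resize(b[115:240,212:337],None,fx=4.8,fy=4.8,interpolation=cv2.INTER_CUBIC))
E
```

```text
[0.4257059  0.28844233 0.27002014] [-0.27479382 -1.48440114  0.67125788] 35.175
```

View pics/v30.png

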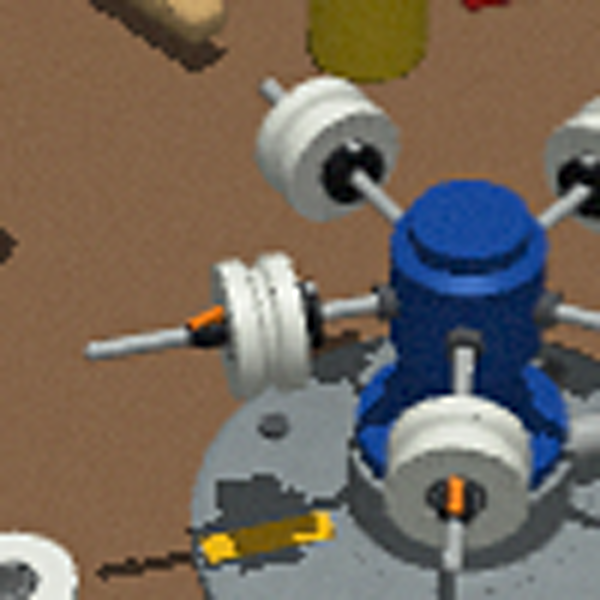

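View pics/v30t.png

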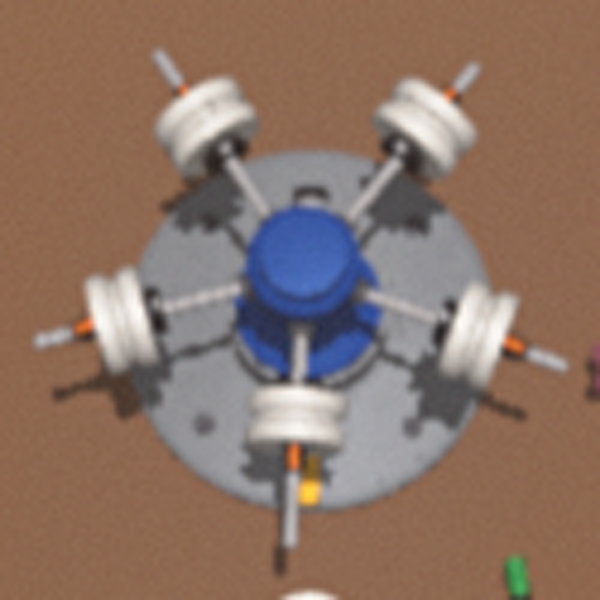

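View pics/s30.png

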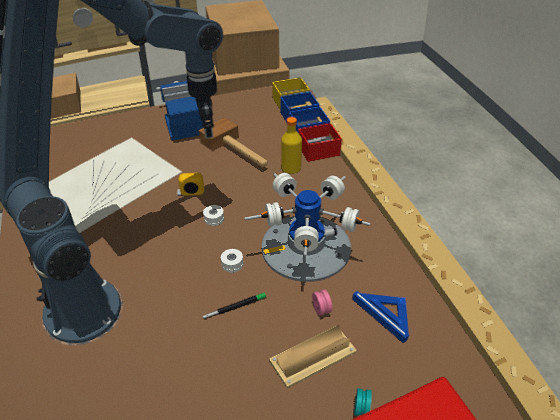

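```bash
python3 ang.py top 212 115 4.8 288,543; python3 ang.py side 230 160 6 88,350; python3 - <<'E'
from h import *
c=np.array([.6312,.0345]); tip=np.array([.4616,.0455])
for m in ([.5083,.0374],[.5087,.0370]):
    u=(np.array(m)-c);u/=np.linalg.norm(u);d=tip-c;print(d@u,d@[-u[1],u[0]],np.degrees(np.arctan2(u[1],u[0])))
import numpy as np
a=cv2.imread('pics/s0.png') if 0 else cv2.imread('pics/side0.png')
E
python3 - <<'E'
from h import *
manip.hand_in(); print(manip.get_state()['clock'])
E
```

```text
[0.4646 0.0469 0.15  ] 0.1674 175.79
[0.4631 0.0464 0.15  ] 0.1689 176.0
0.16981229221659197 -0.006996099781076123 178.64827556954748
0.16978913547268817 -0.007537206076334635 178.8308606720926
the job is handed in; nothing more can be done
the job is handed in; nothing more can be done
```

I turned the carousel anticlockwise by pushing one wheeled peg until the free peg stood at the yellow mark. I then took the wheel from the V-rack, slid it onto the bush to the stop, released it and drew the arm clear. The job was handed in at about 35 s of the 72 s allowed.

**Last checks that agreed:**
- Both views show the wheel hanging against the stop with the orange keeper up in front of it. Its height looked the same as on the other pegs, but I judged that by eye.
- The upward wrist force dropped from about 4 N to about 0 as the keeper snapped. The strongest push I read at the stop was about 5.6 N, and no reading came near 20 N.
- After release the free peg's tip lay about 7 mm to the side of the mark line; the limit is 20 mm. It had stayed at 176° since the turn.
- In the last side view the loose items look undisturbed.

**What disagreed or was not checked:**
- The carousel did not run on into its click-stop. It stayed wherever I pushed it, starting 15° off a stop, so I placed the peg over the mark by measurement. It now rests about 2.6° from the mark, and I never felt it click in.
- I did not test the keeper with an outward pull.

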